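# Blue-check a spindle taper: wring the test plug home, knock it out with the drift

### The job

Check the taper of the upright sanding spindle with the blued test plug: take the plug from its wooden stand, set its tang in line with the spindle's slot and wring it firmly home with a twisting push, never leaning on it hard (a straight shove would take too much force), and let go so that it holds by itself. Then push the drift, level and edge up, in through the slot under the plug until the plug lifts free of the taper, and draw the drift out again. Put the plug back upright in a hole of the stand and the drift flat on the green mat, and leave the other things on the bench alone.

Things in the scene. Friction and masses are not known exactly. Their poses are not given: they have to be found in the camera images.
- spindle: Fixed, locked upright steel spindle nose on a green round flange (124 mm across, 16 mm high; bearing cap 80 mm across, up to 34 mm height). Origin on its axis at bench level, z up. Nose 48 mm across, its mouth at 122 mm height. Steel on steel holds a plug wrung into it: some 25 to 45 N upward, or the drift, frees it.
- nose (a joint): How far (m) the spindle nose has been pushed down against its preloaded thrust spring: 0 at rest, gives way from 24 N (the plug's weight included); 0.5 mm (29 N) overloads the bearing.
- slot (a point): Middle of the slot's floor, on the spindle's axis, 44 mm above the bench; axes those of the spindle. The slot passes right through the nose along y, 12 mm wide (x) and 32 mm high (44 to 76 mm above the bench).
- mouth (a point): Centre of the socket's mouth, 122 mm above the bench. The round socket narrows 1:5 from 28 mm across here to 18.8 mm at 46 mm below, where it opens into the slot; its wall gives slightly. A tang more than 0.25 rad out of line with the slot lands on the slot's shoulders there, 46 mm below the mouth.
- plug_grip (a point): Centre of the dark handle of the test plug (loose steel, 0.4 kg, upright). Handle: 20 mm (x, between two flats: grip it here) x 30 mm (y) x 50 mm high, yellow band. Collar 36 mm across, underside 39 mm below this point; blue shank 28 mm across, tapering 1:5. At first touch in the taper this point is 47 mm above the mouth; wrung home 43 to 44 mm (44.1 or lower counts), the red line at the mouth.
- plug_tang (a point): End of the plug's flat tang, 107 mm below plug_grip: 8 mm thick (x), 16 mm wide (y), so the plug's y must lie along the slot (either way round), with 0.2 rad of play. Straight down it takes over 30 N to get home; 12 to 18 N with twists of 0.1 to 0.15 rad to and fro will do. 29 N is too much for the spindle.
- hole0 (a point): Centre of the stand's hole at its -y end, at the top face, 82 mm above the bench; axes those of the stand, a fixed light-wood rack (75 x 215 mm) with three 32 mm holes in a row along its y. The plug hangs by its collar in one of the end holes (plug_grip 39 mm above the face), a brown sanding bobbin in the other.
- hole1 (a point): The same for the stand's middle hole, empty at the start, 70 mm from its neighbours.
- hole2 (a point): The same for the hole at the stand's +y end.
- drift_grip (a point): Centre of the blue handle of the drift, a loose wedge of 0.17 kg lying on its level underside, edge up. Handle 24 mm (x) x 65 mm (y) x 32 mm high; this point is 16 mm above the underside. The greased steel blade runs 95 mm to +y from the handle's front, 7 mm thick (x); its top slopes from 8 mm high at the tip to 27 mm at the handle.
- drift_tip (a point): Lower edge of the blade's tip, 127.5 mm ahead (+y) of drift_grip and 16 mm below it. The blade fits the slot from either side. With the plug home it begins to bear on the tang when the tip is about 25 mm past the spindle's axis; the taper lets go at about 40 mm and the plug stands clear of it at 55 to 60 mm. Driving takes 10 to 25 N.
- mat: Green mat fixed on the bench, 100 mm (x) x 200 mm (y), 3 mm thick, origin under its centre. The drift lies on it at the start.
- bobbin: Worn brown sanding bobbin in the stand (bystander), 42 mm across, top 61 mm above the stand. Origin at the end of its tang.
- tube0: Black bamboo tube standing on the bench (bystander), 52 mm across, 105 mm high; origin under its centre.
- tube1: Black bamboo tube (bystander), 42 mm across, 75 mm high; origin under its centre.
- tube2: Black bamboo tube (bystander), 60 mm across, 60 mm high; origin under its centre.
- oilcan: Yellow oil bottle with a red cap (bystander), 40 mm across, 100 mm high; origin under its centre.
- brush: Hand brush lying on the bench (bystander).
- tin_lid: Round dark tin (bystander), 66 mm across, 12 mm high; origin under its centre.
Things that resemble listed ones, but are neither listed nor needed, are in the scene too. Of the things that look like the part that bears drift_grip, the smallest one is meant. What is shaped like the part that bears plug_grip but turquoise is not meant.

How it is judged:
By the outcome, as a careful person would: the job done as asked, in the order asked, and still so for the second after the job is handed in, with the robot touching nothing.
It also fails if it takes over 72 s, if anything falls off the work surface, if the arm or the gripper's body presses on something with over 40 N, if the wrist force passes 120 N, or if a joint passes its speed limit or range.

### The arm

A 6-joint arm with a two-finger parallel gripper is mounted at the origin on the work surface. World frame = base frame: x ahead of the robot, y to its left, z up, the work surface at z = 0. Lengths are in m, angles in degrees, forces in N, time in s.
With the tool pointing down it reaches from about 0.375 to 0.9 m from the base axis. Payload 3.1 kg.
Tool frame: the origin (TCP) lies midway between the tips of the shut fingers; the grasp point (between the pads) lies 19 mm behind it; z points along the fingers, y is the direction in which the jaws open and shut (so a half turn about z gives the same grasp; the last joint's range is limited). The gripper opens to 87 mm and grips with 3 to 60 N. Pads are 19 mm wide; open, the fingers measure 117 mm over their backs; the gripper's body (75 mm by 190 mm) begins 51 mm behind the grasp point.
Start: joints at [-75.373, 30.224, 82.088, -0, 67.689, -10.227], TCP at [0.263, -0.567, 0.223] pointing down, gripper open.
Joint ranges: [-176.69, 176.69], [-43.24, 126.21], [12.49, 139.97], [-82, 262], [0, 151.66], [-163.58, 163.58]. Speed limits (degrees/s): [159.86, 159.86, 180, 180, 180, 180].

### API

Orientations are given as a 3x3 rotation matrix whose columns are the frame's x, y, z axes.
In Python, from rig import bot gives the robot as it stands.
- The arm moves only by the tool carry_out, never from a script. Its arguments are lists of equal length, an entry for each row: "grip": the gripper's target within -1 to 1 (fully open at 1, half-way at 0, shut at -1); "slide": the shift along the tool's x, y, z in mm, a list of three; "twist": the turn, a rotation vector about the tool's x, y, z in rad, a list of three. In form: {"grip": [grip, ...], "slide": [[dx, dy, dz], ...], "twist": [[wx, wy, wz], ...]}. A call has 1 to 12 rows; each row shifts and turns the pose as measured when the row begins, along the tool's axes as they then stand; what a row does not reach is not made up. A row lasts 1/10 s, in which the tool goes at most 50 mm and 8.59 degrees, less where a joint would pass 70% of its speed; a pose out of reach is approached as far as the arm can. A call is refused whole if a number of a shift passes 50 or a number of a turn 0.15, either way. A call with a gripper value outside its range is refused whole. The fingers move at their own pace and stop on an object; the grip force is fixed at half the most. Time passes only in rows, so rows that do not move let the fingers close. It gives the time, the measured TCP pose, the force and the opening at its end, in the units of the state.
- bot.read_state(): the state, without advancing time (a new reading comes with each control period).
- bot.capture(name): name is "scene" or "top" or "wrist"; returns a dict with "color" (420x560x3 uint8, red, green, blue), "depth" (420x560 float32, m along the optical axis (not along the pixel's ray), 0 where there is no reading), "fx", "fy", "cx", "cy" (pixels), "position" and "rotation" of the camera in the world; the wrist camera has in their place "T_tool_cam" (4x4, takes a point from camera to tool coordinates, whose origin is the TCP and whose axes are the flange's). Camera axes: x right, y up, looking along -z (the intrinsics and any distortion apply to the point x, -y, -z); pixel columns grow to the right and rows downward; lengths in m; the calibration is good to about 2 mm. A picture is of the moment at which its call begins: read the wrist's pose just before it.
- bot.hand_in(): hands the job in, once; it reports no verdict.
The state is a dict: "time_s": time; "joint_positions": joint angles; "qvel": joint speeds; "tau": joint torques, N m; "position": TCP position; "tcp_rot": TCP orientation; "force": force on the tool from outside, world axes, zero at the start; "moment": the same for the moment, N m; "opening": opening from 0.0 (shut) to 1.0 (fully open).
Only numpy, scipy, OpenCV 4.12 (cv2) and the standard library are available. Lean on these libraries where they do the work, as an engineer would, in place of code of your own. Each camera call takes 0.05 s, during which the arm holds its last target.

## Working session

There is one attempt and no reset: what is moved stays moved. The work goes in short steps, Python scripts to look and compute and a tool call to move; the robot and the scene stay as the last step left them, time stands still between calls to the robot, and variables do not carry over. Pictures are saved under pics/ and viewed, and the job is handed in when it is done.

Besides the shell and the picture viewer there is one more tool, called after "Request:" as name(argument=value, ...), one argument or row to a line, values as JSON. carry_out: Moves the arm, as the interface text tells. Its arguments: {"type":"object","properties":{"grip":{"type":"array"},"slide":{"type":"array"},"twist":{"type":"array"}},"required":["grip","slide","twist"]}

```bash
ls; mkdir -p pics; cat > h.py <<'E'
import numpy as np, cv2, pickle
from rig import bot
def cap(n,fn):
    s=bot.read_state(); c=bot.capture(n); c['state']=s
    pickle.dump(c,open(f'pics/{fn}.pkl','wb'))
    cv2.imwrite(f'pics/{fn}.png',c['color'][:,:,::-1]); return c
def load(fn): return pickle.load(open(f'pics/{fn}.pkl','rb'))
def pose(c):
    if 'T_tool_cam' in c:
        T=np.array(c['T_tool_cam']); s=c['state']; R=np.array(s['tcp_rot']).reshape(3,3); p=np.array(s['position'])
        return R@T[:3,:3], R@T[:3,3]+p
    return np.array(c['rotation']).reshape(3,3), np.array(c['position'])
def pt(c,u,v,d=None):
    if d is None:
        w=c['depth'][int(v)-1:int(v)+2,int(u)-1:int(u)+2]; w=w[w>0]; d=np.median(w) if w.size else 0
    R,p=pose(c)
    return R@(np.array([(u-c['cx'])/c['fx'],-(v-c['cy'])/c['fy'],-1])*d)+p
def atz(c,u,v,z):
    R,p=pose(c); r=R@np.array([(u-c['cx'])/c['fx'],-(v-c['cy'])/c['fy'],-1]); return p+r*(z-p[2])/r[2]
def cloud(c):
    v,u=np.mgrid[0:c['depth'].shape[0],0:c['depth'].shape[1]]; d=c['depth']
    R,p=pose(c)
    P=np.stack([(u-c['cx'])/c['fx']*d,-(v-c['cy'])/c['fy']*d,-d],-1)
    return P@R.T+p
def crop(fn,u0,v0,u1,v1,k,out):
    i=cv2.imread(f'pics/{fn}.png')[v0:v1,u0:u1]; cv2.imwrite(f'pics/{out}.png',cv2.resize(i,None,fx=k,fy=k,interpolation=cv2.INTER_CUBIC))
E
python3 - <<'E'
from h import *
for n in ['scene','top','wrist']:
    c=cap(n,n+'0'); print(n,[k for k in c],c['fx'],c['cx'],c['cy'],pose(c)[1].round(3))
    for k in c:
        if 'dist' in k: print(k,c[k])
print(bot.read_state())
E
```

```text
pics
scene ['color', 'depth', 'fx', 'fy', 'cx', 'cy', 'position', 'rotation', 'state'] 436.6935579863791 278.8340868652475 211.73282814707835 [ 1.231 -0.148  1.171]
top ['color', 'depth', 'fx', 'fy', 'cx', 'cy', 'position', 'rotation', 'state'] 399.74072822273575 277.0958951642964 213.6881603330771 [ 0.23  -0.111  1.42 ]
wrist ['color', 'depth', 'fx', 'fy', 'cx', 'cy', 'T_tool_cam', 'state'] 340.0412835329622 279.71048026006554 206.68849042814458 [ 0.336 -0.532  0.384]
{'time_s': 0.15, 'joint_positions': array([-7.53712480e+01,  3.02682011e+01,  8.21407287e+01, -1.73517445e-03,
        6.76892095e+01, -1.02269195e+01]), 'qvel': array([ 0.02030973, -0.10950317, -0.19503712,  0.03388795, -0.03888018,
        0.03317731]), 'tau': array([ 7.65552504e-04, -4.40429914e+01, -1.76842940e+01,  6.32263720e-02,
        5.52342134e-02, -1.01478859e-04]), 'position': array([ 0.26258386, -0.56653069,  0.22177397]), 'tcp_rot': array([[ 9.07364710e-01,  4.20343992e-01, -4.59698971e-04],
       [ 4.20344153e-01, -9.07363251e-01,  1.65025222e-03],
       [ 2.76559654e-04, -1.69061240e-03, -9.99998533e-01]]), 'force': array([ 0.15934313, -0.85944491, -0.51870917]), 'moment': array([ 0.01565673, -0.01132266,  0.0420125 ]), 'opening': 0.9968383639776277}
```

View pics/top0.png

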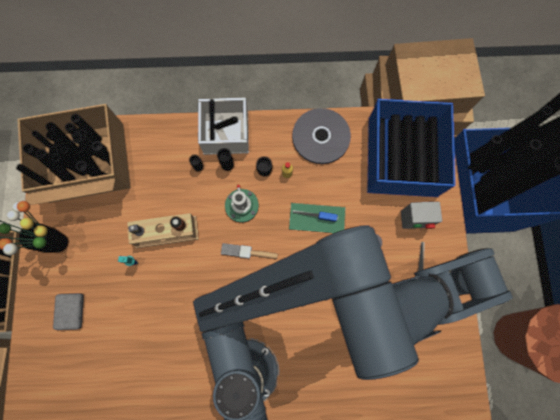

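View pics/scene0.png

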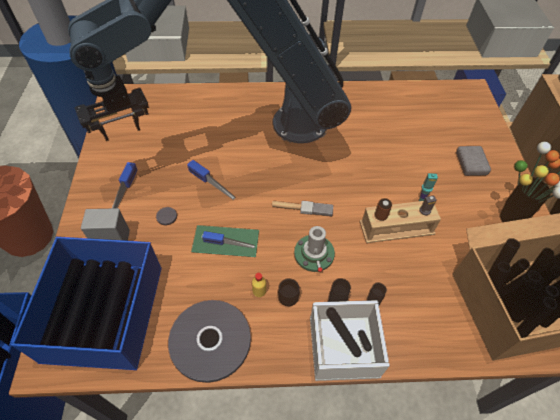

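View pics/wrist0.png

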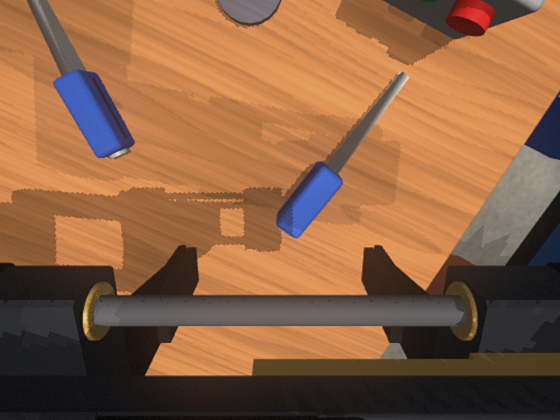

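Candidates. Drifts, all in the scene view: on the mat (212,239), loose at (200,172) and loose at (127,178). Plugs: in the stand at (428,205), the brown bobbin at (384,208), and the turquoise one at (430,182). By the description I expect the mat drift and the dark plug at (428,205). I'll check both in close crops.

```bash
python3 - <<'E'
from h import *
crop('scene0',350,160,460,250,7,'c1'); crop('scene0',180,190,350,310,4.6,'c2'); crop('top0',110,180,360,270,3.2,'c3')
E
```

```text
(no output)
```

View pics/c1.png

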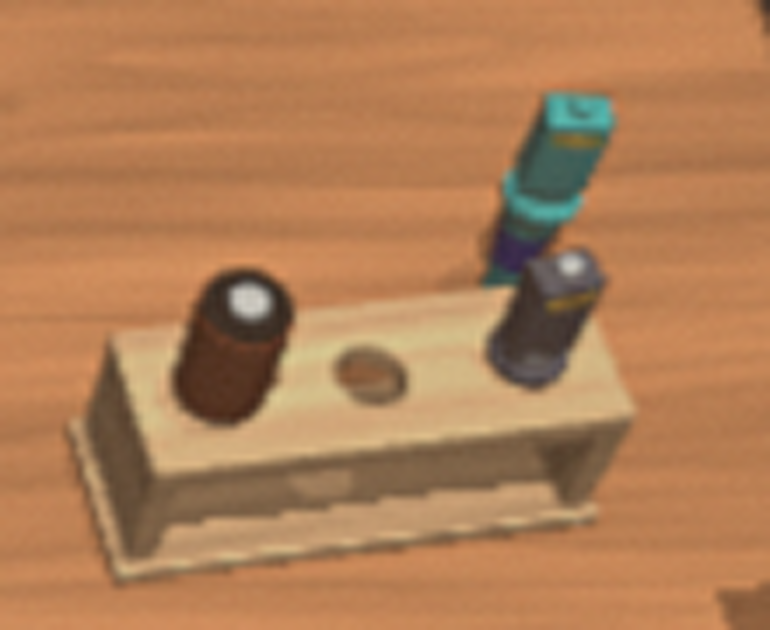

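View pics/c2.png

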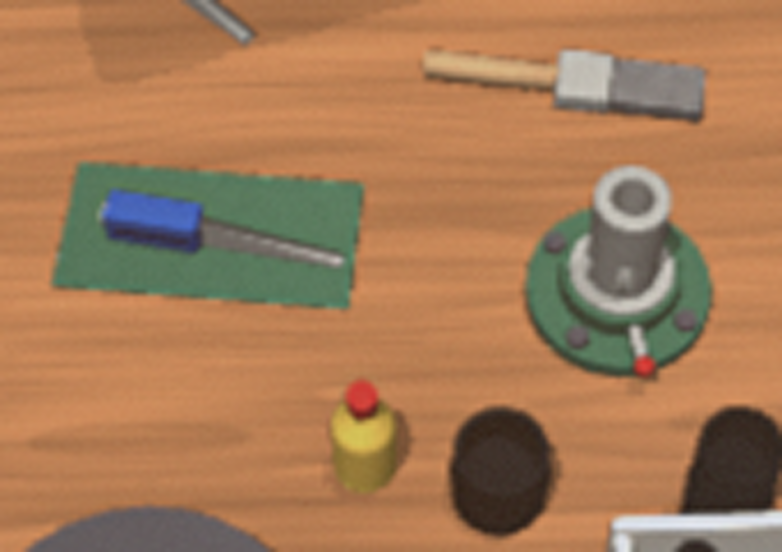

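View pics/c3.png

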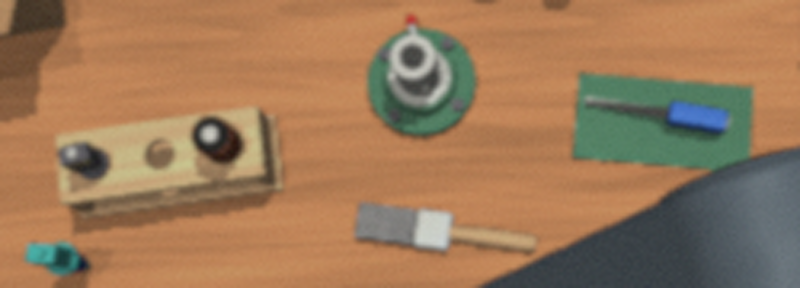

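The crops settle it. The plug is the grey one with a yellow band (scene ~428,203), in the stand's +y end hole. The bobbin is the brown one at the other end, the middle hole is empty, and the turquoise plug is a decoy. The drift is the small one on the mat (212,239). Now I'll get coarse positions.

```bash
python3 - <<'E'
from h import *
c=load('scene0'); t=load('top0')
for n,u,v in [('plugtop',431.5,197.5),('collar',426,213),('hole mid',403,214),('bobbin top',385.5,203),('stand',400,209),('nose mouth',317,232),('lid',167,216),('oil',259,276),('driftA',213,239),('driftmat tip',254,247),('mat corners',197,226),('m',258.6,230),('m',255.5,256.5),('m',192,252)]: print(n,pt(c,u,v).round(3))
P=cloud(c)
# spindle
for z0,z1 in [(0.110,0.128),(0.036,0.1)]:
    m=(P[...,2]>z0)&(P[...,2]<z1)
    q=P[m]; print(z0,len(q))
m=(P[...,2]>0.117)&(P[...,2]<0.127)&(abs(P[...,1]-pt(c,317,228)[1])<.05)&(abs(P[...,0]-pt(c,317,228)[0])<.05)
print(P[m].mean(0),P[m].min(0),P[m].max(0))
print('top',pt(t,110+412/3.2,180+57/3.2))
for u,v in [(200,172),(127,178)]: print(pt(c,u,v))
E
```

```text
plugtop [0.477 0.348 0.148]
collar [0.491 0.346 0.088]
hole mid [0.437 0.307 0.006]
bobbin top [0.495 0.207 0.151]
stand [0.468 0.273 0.08 ]
nose mouth [0.56  0.005 0.106]
lid [ 0.424 -0.457  0.011]
oil [ 0.692 -0.164  0.1  ]
driftA [ 0.528 -0.303  0.031]
driftmat tip [ 0.546 -0.179  0.008]
mat corners [ 0.459 -0.36   0.001]
m [ 0.482 -0.164  0.003]
m [ 0.577 -0.175  0.002]
m [ 0.555 -0.369  0.002]
0.11 4341
0.036 20470
[0.5734869  0.00225737 0.12197368] [ 0.54848234 -0.02051281  0.11709467] [0.59672005 0.02589227 0.12689667]
top [0.57864239 0.00530377 0.09198207]
[ 0.26713539 -0.35770775  0.03974792]
[ 0.28337663 -0.59920164  0.03625699]
```

```bash
cat >> h.py <<'E'
from scipy.spatial.transform import Rotation as Ro
def Rdown(yaw_deg):  # tool x at yaw in world, z down
    a=np.radians(yaw_deg); x=np.array([np.cos(a),np.sin(a),0]); z=np.array([0,0,-1.]); return np.stack([x,np.cross(z,x),z],1)
def plan(p,yaw=None,R=None,smax=40):
    """rows to take tool to p / yaw, prints slide & twist rows in tool axes, assuming exact execution"""
    s=bot.read_state(); p0=np.array(s['position']); R0=np.array(s['tcp_rot']).reshape(3,3)
    R1=R if R is not None else (Rdown(yaw) if yaw is not None else R0)
    rv=Ro.from_matrix(R0.T@R1).as_rotvec(); d=np.array(p)-p0
    n=int(max(np.ceil(np.linalg.norm(d)*1e3/smax),np.ceil(np.linalg.norm(rv)/.14),1))
    print('n',n,'per-row twist',(rv/n).round(3))
    Rc=R0
    for i in range(n):
        print((Rc.T@d*1e3/n).round(1).tolist()); Rc=Rc@Ro.from_rotvec(rv/n).as_matrix()
    return n
def st():
    s=bot.read_state(); R=np.array(s['tcp_rot']).reshape(3,3)
    print('t %.2f p %s yaw %.2f tilt %s F %s M %s op %.3f q %s'%(s['time_s'],(np.array(s['position'])*1e3).round(1),np.degrees(np.arctan2(R[1,0],R[0,0])),R[:2,2].round(4),np.round(s['force'],1),np.round(s['moment'],2),s['opening'],np.round(s['joint_positions'],0)))
    return s
E
python3 - <<'E'
from h import *
c=load('wrist0'); print(np.array(c['T_tool_cam']).round(3))
plan([0.50,-0.15,0.33],90)
E
```

```text
[[-0.     0.954  0.298  0.081]
 [ 1.     0.    -0.001 -0.   ]
 [-0.001  0.298 -0.954 -0.162]
 [ 0.     0.     0.     1.   ]]
n 13 per-row twist [-0.    -0.    -0.087]
[30.0, -21.4, -8.3]
[31.8, -18.7, -8.3]
[33.3, -15.9, -8.3]
[34.6, -12.9, -8.3]
[35.6, -9.8, -8.3]
[36.3, -6.7, -8.3]
[36.7, -3.5, -8.3]
[36.9, -0.3, -8.3]
[36.8, 3.0, -8.3]
[36.4, 6.2, -8.3]
[35.7, 9.3, -8.3]
[34.7, 12.4, -8.3]
[33.5, 15.4, -8.3]
```

Request:
carry_out(
  grip=[1,1,1,1,1,1,1,1,1,1,1,1],
  slide=[
    [30,-21,-9],
    [32,-19,-9],
    [33,-16,-9],
    [35,-13,-9],
    [36,-10,-9],
    [36,-7,-9],
    [37,-3,-9],
    [37,0,-9],
    [37,3,-9],
    [36,6,-9],
    [36,9,-9],
    [35,12,-9],
  ],
  twist=[
    [0,0,-0.087],
    [0,0,-0.087],
    [0,0,-0.087],
    [0,0,-0.087],
    [0,0,-0.087],
    [0,0,-0.087],
    [0,0,-0.087],
    [0,0,-0.087],
    [0,0,-0.087],
    [0,0,-0.087],
    [0,0,-0.087],
    [0,0,-0.087],
  ],
)

```text
time_s: 1.35
position: [0.4799, -0.1664, 0.3295]
tcp_rot: [[0.061, 0.998, -0.005], [0.998, -0.061, 0.008], [0.007, -0.005, -1.0]]
force: [1.1, -0.7, -0.5]
opening: 1.003
```

```bash
python3 - <<'E'
from h import *
st(); c=cap('wrist','w1')
E
```

```text
t 1.35 p [ 479.9 -166.4  329.5] yaw 86.53 tilt [-0.0046  0.0078] F [ 1.1 -0.7 -0.5] M [-0.05 -0.11 -0.04] op 1.003 q [-32.  14.  90.   0.  76. -28.]
```

View pics/w1.png

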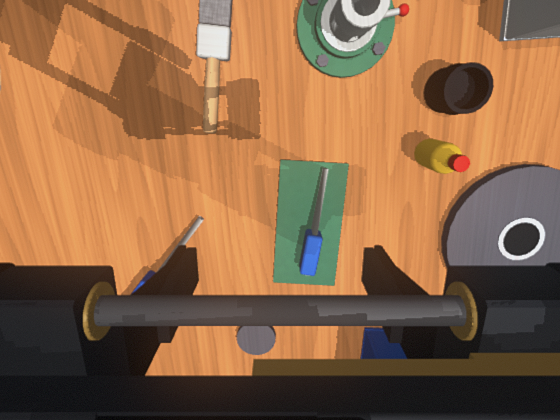

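```bash
python3 - <<'E'
from h import *
plan([0.573,0.05,0.27],90)
c=load('w1')
for n,u,v in [('tip',325,168),('handle front',316,233),('handle back',308,275)]: print(n,pt(c,u,v).round(4))
E
```

```text
n 6 per-row twist [ 0.    -0.002 -0.009]
[35.9, 13.1, 10.6]
[35.8, 13.5, 10.5]
[35.7, 13.8, 10.5]
[35.6, 14.1, 10.4]
[35.5, 14.4, 10.3]
[35.4, 14.8, 10.3]
tip [ 0.5422 -0.179   0.0076]
handle front [ 0.5245 -0.2702  0.0283]
handle back [ 0.5117 -0.3512  0.0036]
```

Request:
carry_out(
  grip=[1,1,1,1,1,1,1,1],
  slide=[
    [36,13,10],
    [36,13,10],
    [36,14,10],
    [36,14,10],
    [35,14,10],
    [35,14,10],
    [0,0,0],
    [0,0,0],
  ],
  twist=[
    [0,-0.002,-0.01],
    [0,-0.002,-0.01],
    [0,-0.002,-0.01],
    [0,-0.002,-0.01],
    [0,-0.002,-0.01],
    [0,-0.002,-0.01],
    [0,0,0],
    [0,0,0],
  ],
)

```text
time_s: 2.2
position: [0.5743, 0.0589, 0.2691]
tcp_rot: [[-0.009, 1.0, 0.001], [1.0, 0.009, -0.004], [-0.004, 0.001, -1.0]]
force: [0.4, -0.4, -0.1]
opening: 0.997
```

```bash
python3 - <<'E'
from h import *
st(); c=cap('wrist','w2')
crop('w2',180,60,420,250,3.3,'w2c')
E
```

```text
t 2.20 p [574.3  58.9 269.1] yaw 90.53 tilt [ 0.0011 -0.0045] F [ 0.4 -0.4 -0.1] M [-0.03 -0.12 -0.  ] op 0.997 q [-5. 24. 86. -0. 70. -6.]
```

View pics/w2.png

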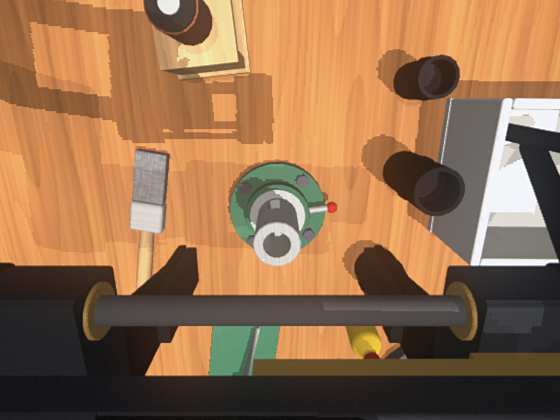

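View pics/w2c.png

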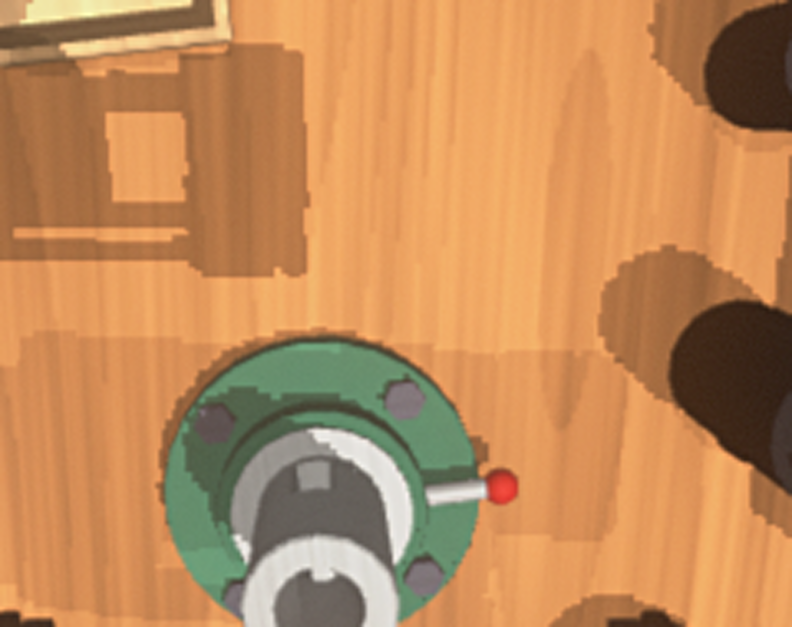

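```bash
python3 - <<'E'
from h import *
c=load('w2'); P=cloud(c)
m=(abs(P[...,2]-0.122)<.004)&(abs(P[...,0]-.573)<.06)&(abs(P[...,1])<.06)
q=P[m].astype(float); print(len(q),q.mean(0),q.min(0),q.max(0))
from scipy.optimize import least_squares
# flange: green pixels
col=c['color'].astype(int); g=(col[...,1]>col[...,0]+15)&(P[...,2]<.03)&(P[...,2]>.008)&(P[...,1]>-.08)
qf=P[g]; print('flange',qf.min(0),qf.max(0))
# mouth outer rim: bright pixels
v,u=np.nonzero(m); im=np.zeros(m.shape,np.uint8); im[m]=255
cn,_=cv2.findContours(im,cv2.RETR_EXTERNAL,cv2.CHAIN_APPROX_NONE); k=max(cn,key=cv2.contourArea)
e=cv2.fitEllipse(k); print(e)
ctr=atz(c,e[0][0],e[0][1],.122); print('ctr',ctr)
f=lambda a,b:(180+a/3.3-.35,60+b/3.3-.35)
print('notch',atz(c,*f(322,574),.122),'mouth centre eye',atz(c,*f(321,607),.122))
for a,b in [(298,461),(328,461),(298,488),(330,488),(313.5,488)]:
    uu=f(a,b); print(pt(c,*uu), atz(c,*uu,.05), atz(c,*uu,.044))
E
python3 - <<'E'
import sys; sys.path.insert(0,'.')
from h import *
crop('w2',240,180,320,280,7,'w2d')
E
```

```text
1201 [0.57079679 0.00550709 0.12172293] [ 0.54743302 -0.01910411  0.11800096] [0.59421756 0.02819728 0.12409442]
flange [ 0.51034028 -0.04678853  0.01321827] [0.63160612 0.06497983 0.02329044]
((276.33587646484375, 243.06637573242188), (44.28382110595703, 47.06179428100586), 89.5138168334961)
ctr [0.57073252 0.00573107 0.122     ]
notch [0.57154112 0.0158097  0.122     ] mouth centre eye [0.57131544 0.00517468 0.122     ]
[0.56230205 0.02607274 0.03876655] [0.56258713 0.029391   0.05      ] [0.56243486 0.02761865 0.044     ]
[0.57321892 0.02726987 0.04250435] [0.57320026 0.02948222 0.05      ] [0.57321519 0.02771131 0.044     ]
[0.56296567 0.02410466 0.06475654] [0.56259136 0.01935695 0.05      ] [0.56243916 0.01742653 0.044     ]
[0.57390051 0.02635736 0.07147228] [0.57399898 0.01945445 0.05      ] [0.57402649 0.01752557 0.044     ]
[0.56806536 0.01788142 0.04526526] [0.56811677 0.01940417 0.05      ] [0.56805162 0.0174745  0.044     ]
```

```bash
python3 -c "
from h import *
crop('w2',240,180,320,280,6,'w2d')"
```

```text
(no output)
```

View pics/w2d.png

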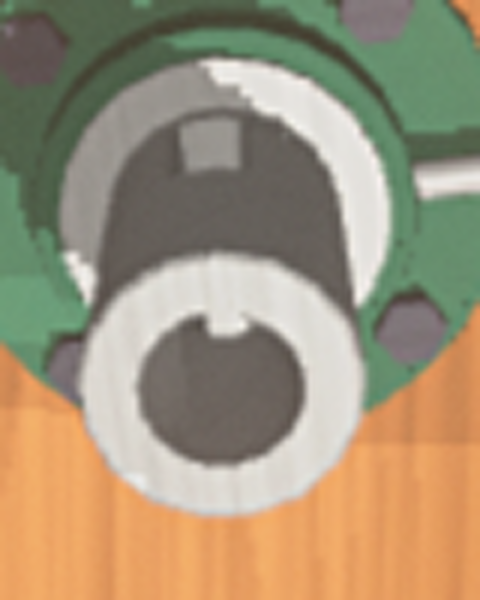

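Request:
carry_out(
  grip=[1,1,1,1,1,1],
  slide=[
    [-34,-1,16],
    [-34,-1,16],
    [-34,-1,16],
    [-34,-1,16],
    [0,0,0],
    [0,0,0],
  ],
  twist=[
    [0,0,0],
    [0,0,0],
    [0,0,0],
    [0,0,0],
    [0,0,0],
    [0,0,0],
  ],
)

```text
time_s: 2.85
position: [0.5703, -0.0895, 0.2071]
tcp_rot: [[0.0, 1.0, 0.007], [1.0, -0.0, -0.006], [-0.006, 0.007, -1.0]]
force: [0.5, -0.0, 0.8]
opening: 1.0
```

```bash
python3 - <<'E'
from h import *
st(); c=cap('wrist','w3')
P=cloud(c)
m=(abs(P[...,2]-0.122)<.004)&(abs(P[...,0]-.573)<.06)&(abs(P[...,1])<.06)
im=np.zeros(m.shape,np.uint8); im[m]=255
cn,_=cv2.findContours(im,cv2.RETR_EXTERNAL,cv2.CHAIN_APPROX_NONE); k=max(cn,key=cv2.contourArea)
e=cv2.fitEllipse(k); print(e,atz(c,e[0][0],e[0][1],.122))
crop('w3',220,40,340,160,5,'w3c')
E
```

```text
t 2.85 p [570.3 -89.5 207.1] yaw 89.99 tilt [ 0.0072 -0.006 ] F [ 0.5 -0.   0.8] M [-0.01 -0.05  0.03] op 1.000 q [-20.  27.  90.  -0.  62. -20.]
((280.6821594238281, 80.47434997558594), (68.49337768554688, 73.0390625), 0.1566908210515976) [0.57069296 0.00493596 0.122     ]
```

View pics/w3c.png

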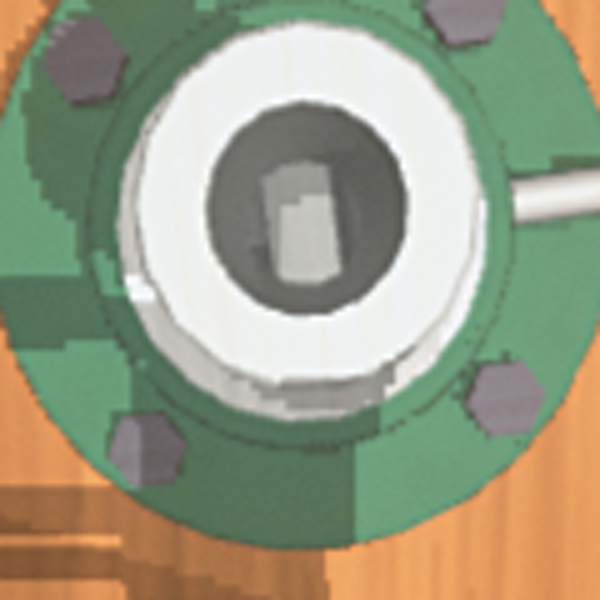

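```bash
python3 - <<'E'
from h import *
c=load('w3'); f=lambda a,b:(220+a/5-.4,40+b/5-.4)
for z in (.044,.076):
  for A,B in [((264,180),(277,280)),((330,172),(341,275))]:
    a=atz(c,*f(*A),z); b=atz(c,*f(*B),z); d=a-b; print(z,a.round(4),b.round(4),np.degrees(np.arctan2(d[1],d[0])))
plan([0.50,0.26,0.29],97)
E
```

```text
0.044 [0.5641 0.0126 0.044 ] [ 0.5664 -0.0044  0.044 ] 97.53376131452588
0.044 [0.5759 0.0139 0.044 ] [ 0.578  -0.0036  0.044 ] 96.81236608124645
0.076 [0.5645 0.0107 0.076 ] [ 0.5665 -0.0046  0.076 ] 97.53376131452609
0.076 [0.5751 0.0119 0.076 ] [ 0.577  -0.0038  0.076 ] 96.81236608124662
n 10 per-row twist [ 0.001  0.001 -0.012]
[34.9, -6.9, -8.6]
[35.0, -6.5, -8.5]
[35.1, -6.1, -8.5]
[35.1, -5.7, -8.5]
[35.2, -5.3, -8.5]
[35.3, -4.8, -8.4]
[35.3, -4.4, -8.4]
[35.4, -4.0, -8.4]
[35.5, -3.6, -8.3]
[35.5, -3.1, -8.3]
```

Request:
carry_out(
  grip=[1,1,1,1,1,1,1,1,1,1,1],
  slide=[
    [0,0,-35],
    [35,-7,-10],
    [35,-8,-8],
    [35,-8,-5],
    [36,-8,-3],
    [36,-8,-3],
    [36,-8,0],
    [36,-8,0],
    [36,-8,0],
    [35,-8,0],
    [20,0,0],
  ],
  twist=[
    [0.001,0.001,-0.012],
    [0.001,0.001,-0.012],
    [0.001,0.001,-0.012],
    [0.001,0.001,-0.012],
    [0.001,0.001,-0.012],
    [0.001,0.001,-0.012],
    [0.001,0.001,-0.012],
    [0.001,0.001,-0.012],
    [0.001,0.001,-0.012],
    [0.001,0.001,-0.012],
    [0,0,0],
  ],
)

```text
time_s: 4.0
position: [0.4727, 0.2616, 0.2832]
tcp_rot: [[-0.127, 0.992, 0.016], [0.992, 0.127, 0.006], [0.004, 0.016, -1.0]]
force: [-0.4, -0.4, -0.4]
opening: 1.001
```

```bash
python3 - <<'E'
from h import *
st(); c=cap('wrist','w4')
E
```

```text
t 4.00 p [472.7 261.6 283.2] yaw 97.28 tilt [0.0158 0.0061] F [-0.4 -0.4 -0.4] M [ 0.02 -0.05  0.04] op 1.001 q [17. 19. 91.  0. 69. 10.]
```

View pics/w4.png

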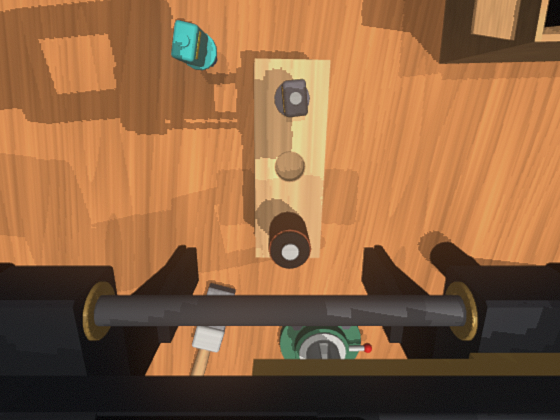

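```bash
python3 - <<'E'
from h import *
crop('w4',250,55,340,145,6.6,'w4c')
c=load('w4');P=cloud(c)
m=(abs(P[...,2]-0.146)<.006)&(abs(P[...,0]-.477)<.04)&(abs(P[...,1]-.348)<.04)
q=P[m].astype(float); print(len(q),q.mean(0),q.min(0),q.max(0))
xy=(q[:,:2]*1e4).astype(np.float32); r=cv2.minAreaRect(xy); print(r)
im=np.zeros(m.shape,np.uint8); im[m]=255
cn,_=cv2.findContours(im,cv2.RETR_EXTERNAL,cv2.CHAIN_APPROX_NONE); k=max(cn,key=cv2.contourArea)
print(cv2.minAreaRect(k))
print(np.median(P[...,2][m]))
# stand edges
for u,v in [(254.5,60),(329,61),(322,258),(256,255)]: print(atz(c,u,v,.082).round(4))
for u,v in [(290,165)]: print('hole1',atz(c,u,v,.082).round(4))
E
```

```text
860 [0.47568638 0.34759754 0.14588106] [0.46378097 0.33168715 0.14006067] [0.48807246 0.36313507 0.15074976]
((4759.2626953125, 3474.561767578125), (203.28880310058594, 299.0627136230469), 13.332207679748535)
((294.5, 97.49999237060547), (36.96772003173828, 23.775915145874023), 85.60128784179688)
0.14570466311235952
[0.4352 0.3786 0.082 ]
[0.5084 0.3872 0.082 ]
[0.5365 0.1747 0.082 ]
[0.459  0.1694 0.082 ]
hole1 [0.4841 0.2794 0.082 ]
```

View pics/w4c.png

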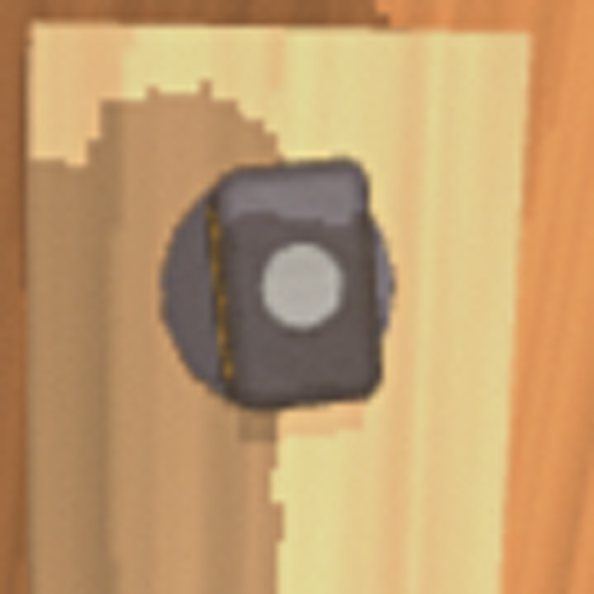

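```bash
python3 - <<'E'
from h import *
c=load('w4')
print(pt(c,187,42),pt(c,205,58), pt(c,190,30))
plan([0.4755,0.3475,0.20],102.5)
E
```

```text
[0.38159977 0.3799333  0.13429134] [0.38536174 0.37483523 0.07469045] [0.38300587 0.38963612 0.1317646 ]
n 3 per-row twist [ 0.006 -0.002 -0.03 ]
[27.3, 3.9, 28.1]
[27.2, 4.9, 28.0]
[27.1, 5.9, 27.9]
```

Request:
carry_out(
  grip=[0,0,0,0,0],
  slide=[
    [27,4,26],
    [27,5,26],
    [25,6,26],
    [0,0,0],
    [0,0,0],
  ],
  twist=[
    [0.006,-0.002,-0.03],
    [0.006,-0.002,-0.03],
    [0.006,-0.002,-0.03],
    [0,0,0],
    [0,0,0],
  ],
)

```text
time_s: 4.55
position: [0.4755, 0.3521, 0.2096]
tcp_rot: [[-0.228, 0.974, 0.011], [0.974, 0.228, 0.003], [0.0, 0.011, -1.0]]
force: [0.1, -0.3, 1.4]
opening: 0.634
```

```bash
python3 - <<'E'
from h import *
st(); plan([0.4757,0.3475,0.106],102.5)
E
```

```text
t 4.55 p [475.5 352.1 209.6] yaw 103.15 tilt [0.0107 0.003 ] F [ 0.1 -0.3  1.4] M [-0.04 -0.16  0.01] op 0.634 q [26. 28. 88. -0. 63. 13.]
n 3 per-row twist [ 0.004 -0.     0.004]
[-1.5, -0.7, 34.5]
[-1.5, -0.5, 34.5]
[-1.5, -0.4, 34.5]
```

Request:
carry_out(
  grip=[0,0,0,0,0,0],
  slide=[
    [-2,-1,33],
    [-2,-1,33],
    [-1,0,28],
    [0,0,0],
    [0,0,0],
    [0,0,0],
  ],
  twist=[
    [0.005,0,0.004],
    [0.005,0,0.004],
    [0.004,0,0],
    [0,0,0],
    [0,0,0],
    [0,0,0],
  ],
)

```text
time_s: 5.15
position: [0.4812, 0.346, 0.1245]
tcp_rot: [[-0.216, 0.976, 0.014], [0.976, 0.216, 0.006], [0.003, 0.015, -1.0]]
force: [0.4, 0.5, 0.9]
opening: 0.503
```

```bash
python3 - <<'E'
from h import *
st(); plan([0.4757,0.3475,0.106],102.5)
E
```

```text
t 5.15 p [481.2 346.  124.5] yaw 102.49 tilt [0.0136 0.0063] F [0.4 0.5 0.9] M [-0.   -0.12  0.02] op 0.503 q [25. 35. 93. -0. 52. 12.]
n 1 per-row twist [ 0.015 -0.003 -0.   ]
[2.6, -5.3, 18.5]
```

Request:
carry_out(
  grip=[0,0,0],
  slide=[
    [2,-5,10],
    [1,-2,8],
    [0,0,1],
  ],
  twist=[
    [0.015,-0.003,0],
    [0.008,0,0],
    [0,0,0],
  ],
)

```text
time_s: 5.45
position: [0.4758, 0.3486, 0.1087]
tcp_rot: [[-0.216, 0.976, -0.002], [0.976, 0.216, 0.001], [0.002, -0.002, -1.0]]
force: [-0.5, 0.1, 1.0]
opening: 0.499
```

```bash
python3 - <<'E'
from h import *
st(); plan([0.4757,0.3475,0.106],102.5)
E
```

```text
t 5.45 p [475.8 348.6 108.7] yaw 102.47 tilt [-0.0021  0.0014] F [-0.5  0.1  1. ] M [ 0.   -0.11 -0.  ] op 0.499 q [25. 36. 93.  0. 51. 13.]
n 1 per-row twist [-0.002 -0.002 -0.001]
[-1.0, -0.3, 2.7]
```

Aligned. Next I'll make a final small step and close the gripper.

Request:
carry_out(
  grip=[0,-1,-1,-1,-1,-1,-1],
  slide=[
    [-1,0,3],
    [0,0,0],
    [0,0,0],
    [0,0,0],
    [0,0,0],
    [0,0,0],
    [0,0,0],
  ],
  twist=[
    [0,-0.002,0],
    [0,0,0],
    [0,0,0],
    [0,0,0],
    [0,0,0],
    [0,0,0],
    [0,0,0],
  ],
)

```text
time_s: 6.15
position: [0.4765, 0.348, 0.1054]
tcp_rot: [[-0.217, 0.976, -0.001], [0.976, 0.217, -0.0], [-0.0, -0.001, -1.0]]
force: [0.8, 1.3, 0.3]
opening: 0.229
```

```bash
python3 - <<'E'
from h import *
st(); c=cap('wrist','w5')
E
```

```text
t 6.15 p [476.5 348.  105.4] yaw 102.51 tilt [-0.0007 -0.0004] F [0.8 1.3 0.3] M [ 0.05 -0.11 -0.  ] op 0.229 q [25. 36. 93. -0. 51. 13.]
```

View pics/w5.png

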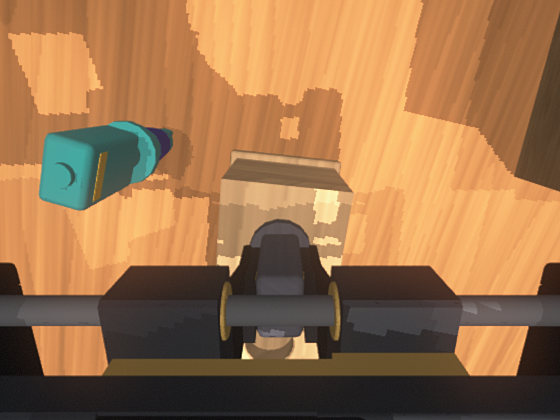

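Request:
carry_out(
  grip=[-1,-1,-1,-1,-1],
  slide=[
    [0,0,-25],
    [0,0,-35],
    [0,0,-40],
    [0,0,-40],
    [0,0,-30],
  ],
  twist=[
    [0,0,0],
    [0,0,0],
    [0,0,0],
    [0,0,0],
    [0,0,0],
  ],
)

```text
time_s: 6.7
position: [0.4709, 0.3451, 0.2704]
tcp_rot: [[-0.216, 0.976, -0.023], [0.976, 0.216, -0.011], [-0.006, -0.025, -1.0]]
force: [0.7, -0.1, -4.0]
opening: 0.227
```

```bash
python3 - <<'E'
from h import *
st(); plan([0.5708,0.0053,0.265],97.1)
cap('scene','s1'); crop('s1',260,100,480,260,3.5,'s1c')
E
```

```text
t 6.70 p [470.9 345.1 270.4] yaw 102.49 tilt [-0.0231 -0.0109] F [ 0.7 -0.1 -4. ] M [ 0.05 -0.19 -0.04] op 0.227 q [25. 25. 84.  0. 73. 13.]
n 9 per-row twist [-0.003  0.001  0.01 ]
[-39.3, 2.7, 0.8]
[-39.2, 3.1, 0.7]
[-39.2, 3.5, 0.7]
[-39.2, 3.9, 0.7]
[-39.1, 4.3, 0.7]
[-39.1, 4.7, 0.7]
[-39.0, 5.1, 0.6]
[-39.0, 5.5, 0.6]
[-38.9, 5.9, 0.6]
```

View pics/s1c.png

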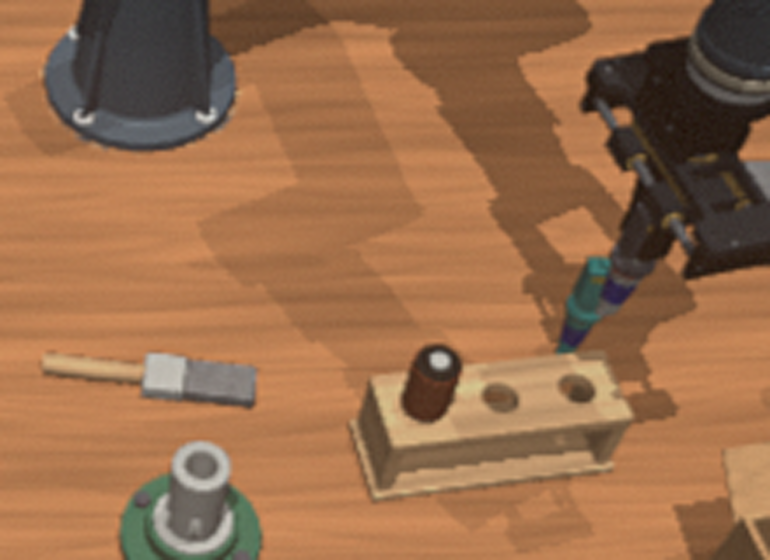

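The plug is out and hanging in the gripper, just right of the decoy, and the force reads −4 N, which is its weight. Next is the move to above the spindle.

Request:
carry_out(
  grip=[-1,-1,-1,-1,-1,-1,-1,-1,-1],
  slide=[
    [-38,3,0],
    [-38,3,0],
    [-38,3,0],
    [-38,4,0],
    [-38,4,0],
    [-38,4,0],
    [-38,5,0],
    [-36,5,0],
    [-25,3,0],
  ],
  twist=[
    [-0.004,0.001,0.01],
    [-0.004,0.001,0.01],
    [-0.004,0.001,0.01],
    [-0.004,0.001,0.01],
    [-0.004,0.001,0.01],
    [-0.004,0.001,0.01],
    [-0.004,0.001,0.01],
    [0,0,0.01],
    [0,0,0.01],
  ],
)

```text
time_s: 7.65
position: [0.5598, 0.0239, 0.2633]
tcp_rot: [[-0.133, 0.991, -0.005], [0.991, 0.133, 0.009], [0.009, -0.004, -1.0]]
force: [1.5, 0.7, -4.5]
opening: 0.228
```

```bash
python3 - <<'E'
from h import *
st(); plan([0.5708,0.0053,0.240],97.1)
E
```

```text
t 7.65 p [559.8  23.9 263.3] yaw 97.65 tilt [-0.005   0.0086] F [ 1.5  0.7 -4.5] M [ 0.01 -0.09  0.01] op 0.228 q [ -9.  23.  89.   0.  69. -17.]
n 1 per-row twist [-0.004 -0.009  0.01 ]
[-20.1, 8.5, 23.1]
```

Request:
carry_out(
  grip=[-1,-1,-1,-1],
  slide=[
    [-14,7,14],
    [-6,2,8],
    [0,0,2],
    [0,0,0],
  ],
  twist=[
    [-0.003,-0.009,0.01],
    [0,0,0],
    [0,0,0],
    [0,0,0],
  ],
)

```text
time_s: 8.05
position: [0.5685, 0.0015, 0.2328]
tcp_rot: [[-0.117, 0.993, -0.011], [0.993, 0.117, 0.002], [0.003, -0.011, -1.0]]
force: [0.2, 0.4, -3.7]
opening: 0.229
```

```bash
python3 - <<'E'
from h import *
st(); plan([0.5708,0.0053,0.225],97.1)
cap('wrist','w6'); cap('scene','s2'); crop('s2',270,150,370,280,5,'s2c'); cap('top','t2');
E
```

```text
t 8.05 p [568.5   1.5 232.8] yaw 96.72 tilt [-0.0109  0.0016] F [ 0.2  0.4 -3.7] M [-0.01 -0.09 -0.04] op 0.229 q [-11.  25.  89.  -0.  66. -18.]
n 1 per-row twist [-0.011 -0.003 -0.007]
[3.5, 2.9, 7.8]
```

View pics/s2c.png

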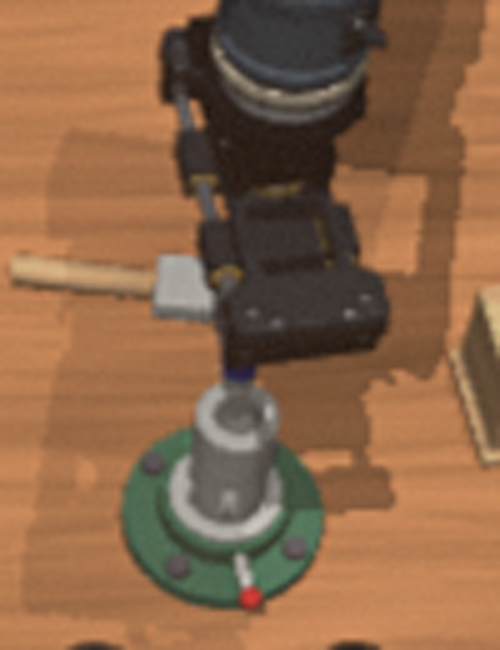

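View pics/w6.png

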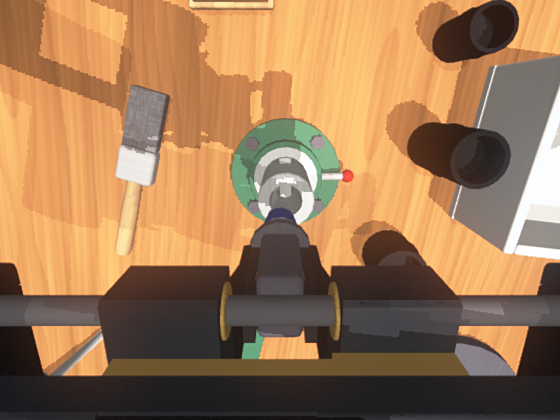

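Request:
carry_out(
  grip=[-1,-1,-1],
  slide=[
    [3,3,5],
    [1,0,4],
    [0,0,4],
  ],
  twist=[
    [-0.011,-0.003,-0.007],
    [0,0,0],
    [0,0,0],
  ],
)

```text
time_s: 8.5
position: [0.5727, 0.0083, 0.2223]
tcp_rot: [[-0.129, 0.992, 0.009], [0.992, 0.129, -0.001], [-0.002, 0.008, -1.0]]
force: [-0.0, -0.9, -5.4]
opening: 0.228
```

```bash
python3 - <<'E'
from h import *
st(); plan([0.5708,0.0053,0.17],97.1,smax=10)
E
```

```text
t 8.50 p [572.7   8.3 222.3] yaw 97.38 tilt [ 0.0086 -0.0012] F [-0.  -0.9 -5.4] M [-0.04 -0.02 -0.01] op 0.228 q [-10.  26.  90.   0.  63. -18.]
n 6 per-row twist [0.001 0.    0.001]
[-0.4, -0.5, 8.7]
[-0.4, -0.4, 8.7]
[-0.4, -0.4, 8.7]
[-0.4, -0.4, 8.7]
[-0.4, -0.4, 8.7]
[-0.5, -0.4, 8.7]
```

Request:
carry_out(
  grip=[-1,-1,-1,-1],
  slide=[
    [-1,-1,8],
    [-1,-1,8],
    [0,0,8],
    [0,0,4],
  ],
  twist=[
    [0.004,0,0.002],
    [0.002,0,0],
    [0,0,0],
    [0,0,0],
  ],
)

```text
time_s: 8.9
position: [0.5707, 0.0063, 0.1917]
tcp_rot: [[-0.127, 0.992, 0.002], [0.992, 0.127, -0.002], [-0.002, 0.001, -1.0]]
force: [-0.1, -0.2, -3.3]
opening: 0.226
```

```bash
python3 - <<'E'
from h import *
st(); plan([0.5708,0.0053,0.165],97.1,smax=10)
E
```

```text
t 8.90 p [570.7   6.3 191.7] yaw 97.32 tilt [ 0.0016 -0.0021] F [-0.1 -0.2 -3.3] M [ 0.01 -0.06 -0.02] op 0.226 q [-11.  28.  92.  -0.  60. -18.]
n 3 per-row twist [0.    0.001 0.001]
[-0.3, -0.0, 8.9]
[-0.3, -0.0, 8.9]
[-0.3, -0.0, 8.9]
```

Request:
carry_out(
  grip=[-1,-1,-1,-1],
  slide=[
    [-0.5,0,8],
    [-0.5,0,8],
    [0,0,8],
    [0,0,3],
  ],
  twist=[
    [0,0.001,0.002],
    [0,0.001,0],
    [0,0,0],
    [0,0,0],
  ],
)

```text
time_s: 9.3
position: [0.5708, 0.0048, 0.1616]
tcp_rot: [[-0.124, 0.992, 0.0], [0.992, 0.124, 0.0], [0.0, 0.0, -1.0]]
force: [-1.4, -0.1, -4.7]
opening: 0.229
```

```bash
python3 - <<'E'
from h import *
st(); plan([0.5708,0.0053,0.153],97.1,smax=10)
cap('scene','s3'); crop('s3',270,150,370,280,5,'s3c')
E
```

```text
t 9.30 p [570.8   4.8 161.6] yaw 97.15 tilt [0.0004 0.0002] F [-1.4 -0.1 -4.7] M [ 0.01 -0.09 -0.01] op 0.229 q [-11.  31.  93.   0.  56. -18.]
n 1 per-row twist [ 0.    -0.     0.001]
[0.5, 0.1, 8.6]
```

View pics/s3c.png

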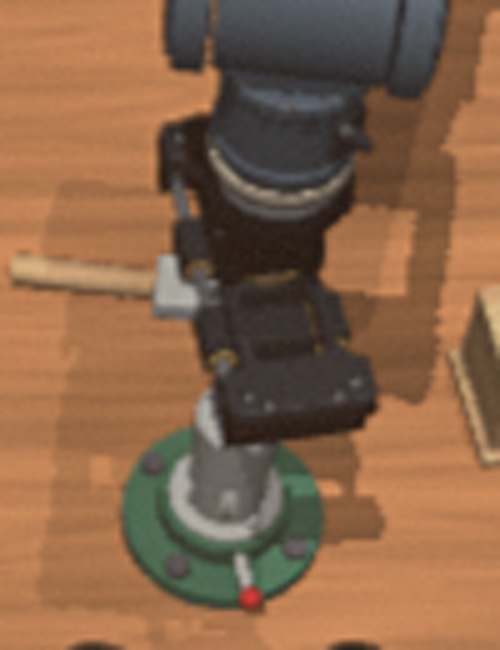

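Request:
carry_out(
  grip=[-1,-1,-1],
  slide=[
    [0,0,2.5],
    [0,0,2],
    [0,0,1],
  ],
  twist=[
    [0,0,0],
    [0,0,0],
    [0,0,0],
  ],
)

```text
time_s: 9.65
position: [0.5715, 0.0047, 0.156]
tcp_rot: [[-0.124, 0.992, 0.002], [0.992, 0.124, -0.0], [-0.0, 0.002, -1.0]]
force: [0.6, -0.2, -3.7]
opening: 0.229
```

Request:
carry_out(
  grip=[-1,-1],
  slide=[
    [0,0,1],
    [0,0,1],
  ],
  twist=[
    [0,0,0],
    [0,0,0],
  ],
)

```text
time_s: 9.85
position: [0.5717, 0.0047, 0.1542]
tcp_rot: [[-0.125, 0.992, 0.002], [0.992, 0.125, -0.0], [-0.001, 0.002, -1.0]]
force: [-1.1, 0.1, -3.8]
opening: 0.225
```

Request:
carry_out(
  grip=[-1,-1],
  slide=[
    [0,0,0.8],
    [0,0,0.5],
  ],
  twist=[
    [0,0,0],
    [0,0,0],
  ],
)

```text
time_s: 10.05
position: [0.5716, 0.0047, 0.1531]
tcp_rot: [[-0.125, 0.992, 0.002], [0.992, 0.125, -0.0], [-0.001, 0.002, -1.0]]
force: [-0.1, -0.1, -2.8]
opening: 0.226
```

Request:
carry_out(
  grip=[-1,-1],
  slide=[
    [0,0,0.7],
    [0,0,0.7],
  ],
  twist=[
    [0,0,0],
    [0,0,0],
  ],
)

```text
time_s: 10.25
position: [0.5716, 0.0047, 0.1524]
tcp_rot: [[-0.125, 0.992, 0.003], [0.992, 0.125, -0.001], [-0.001, 0.002, -1.0]]
force: [-1.3, 0.8, 1.0]
opening: 0.229
```

```bash
python3 - <<'E'
from h import *
st()
E
```

```text
t 10.25 p [571.6   4.7 152.4] yaw 97.17 tilt [ 0.0026 -0.0005] F [-1.3  0.8  1. ] M [ 0.03  0.21 -0.04] op 0.229 q [-11.  31.  94.  -0.  55. -18.]
```

Request:
carry_out(
  grip=[-1,-1,-1,-1],
  slide=[
    [0,0,0.8],
    [0,0,0.8],
    [0,0,0.8],
    [0,0,0.8],
  ],
  twist=[
    [0,0,0.1],
    [0,0,-0.12],
    [0,0,-0.1],
    [0,0,0.12],
  ],
)

```text
time_s: 10.65
position: [0.5716, 0.0047, 0.1514]
tcp_rot: [[-0.127, 0.992, 0.003], [0.992, 0.127, -0.001], [-0.001, 0.003, -1.0]]
force: [-2.5, 0.7, 1.7]
opening: 0.231
```

```bash
python3 - <<'E'
from h import *
st()
E
```

```text
t 10.65 p [571.6   4.7 151.4] yaw 97.29 tilt [ 0.0032 -0.0009] F [-2.5  0.7  1.7] M [0.01 0.26 0.19] op 0.231 q [-11.  31.  94.  -0.  55. -18.]
```

Request:
carry_out(
  grip=[-1,-1,-1,-1],
  slide=[
    [0,-0.3,1.2],
    [0,-0.2,1.2],
    [0,0,1.2],
    [0,0,1.2],
  ],
  twist=[
    [0,0,0.12],
    [0,0,-0.13],
    [0,0,-0.12],
    [0,0,0.13],
  ],
)

```text
time_s: 11.05
position: [0.5715, 0.0047, 0.1508]
tcp_rot: [[-0.127, 0.992, 0.005], [0.992, 0.127, -0.001], [-0.002, 0.005, -1.0]]
force: [-2.3, 0.4, 3.7]
opening: 0.228
```

```bash
python3 - <<'E'
from h import *
st()
E
```

```text
t 11.05 p [571.5   4.7 150.8] yaw 97.31 tilt [ 0.0054 -0.0014] F [-2.3  0.4  3.7] M [0.09 0.43 0.26] op 0.228 q [-11.  31.  94.  -0.  54. -18.]
```

Request:
carry_out(
  grip=[-1,-1,-1,-1],
  slide=[
    [0,-0.4,2],
    [0,-0.2,2],
    [0,0,2],
    [0,0,2],
  ],
  twist=[
    [0.003,0,0.12],
    [0.003,0,-0.13],
    [0.002,0,-0.12],
    [0.002,0,0.13],
  ],
)

```text
time_s: 11.45
position: [0.5718, 0.0048, 0.1502]
tcp_rot: [[-0.127, 0.992, -0.001], [0.992, 0.127, -0.003], [-0.003, -0.001, -1.0]]
force: [-3.0, 1.0, 8.3]
opening: 0.228
```

```bash
python3 - <<'E'
from h import *
st()
E
```

```text
t 11.45 p [571.8   4.8 150.2] yaw 97.32 tilt [-0.0007 -0.0033] F [-3.   1.   8.3] M [0.21 0.62 0.48] op 0.228 q [-11.  32.  94.  -0.  55. -18.]
```

Request:
carry_out(
  grip=[-1,-1,-1,-1],
  slide=[
    [0,-0.4,2.3],
    [0,-0.3,2.3],
    [0,0,2.3],
    [0,0,2.3],
  ],
  twist=[
    [0,0,0.13],
    [0,0,-0.14],
    [0,0,-0.13],
    [0,0,0.14],
  ],
)

```text
time_s: 11.85
position: [0.5717, 0.0048, 0.1498]
tcp_rot: [[-0.128, 0.992, 0.003], [0.992, 0.128, -0.004], [-0.005, 0.003, -1.0]]
force: [-3.6, 0.3, 9.7]
opening: 0.229
```

```bash
python3 - <<'E'
from h import *
st()
E
```

```text
t 11.85 p [571.7   4.8 149.8] yaw 97.36 tilt [ 0.0033 -0.0044] F [-3.6  0.3  9.7] M [0.21 0.78 0.5 ] op 0.229 q [-11.  31.  94.  -0.  54. -18.]
```

Request:
carry_out(
  grip=[-1,-1,-1,-1,-1,-1],
  slide=[
    [0,-0.4,2.6],
    [0,-0.3,2.6],
    [0,0,2.6],
    [0,0,2.6],
    [0,0,2.6],
    [0,0,2.6],
  ],
  twist=[
    [0.002,0.003,0.13],
    [0.002,0.002,-0.14],
    [0,0,-0.13],
    [0,0,0.14],
    [0,0,0.13],
    [0,0,-0.13],
  ],
)

```text
time_s: 12.45
position: [0.5717, 0.0047, 0.1494]
tcp_rot: [[-0.125, 0.992, 0.005], [0.992, 0.125, -0.002], [-0.003, 0.005, -1.0]]
force: [-4.4, 0.4, 11.8]
opening: 0.228
```

```bash
python3 - <<'E'
from h import *
st(); cap('scene','s4'); crop('s4',270,150,370,280,5,'s4c')
E
```

```text
t 12.45 p [571.7   4.7 149.4] yaw 97.18 tilt [ 0.0052 -0.0022] F [-4.4  0.4 11.8] M [-0.1   1.   -0.61] op 0.228 q [-11.  31.  94.  -0.  54. -18.]
```

View pics/s4c.png

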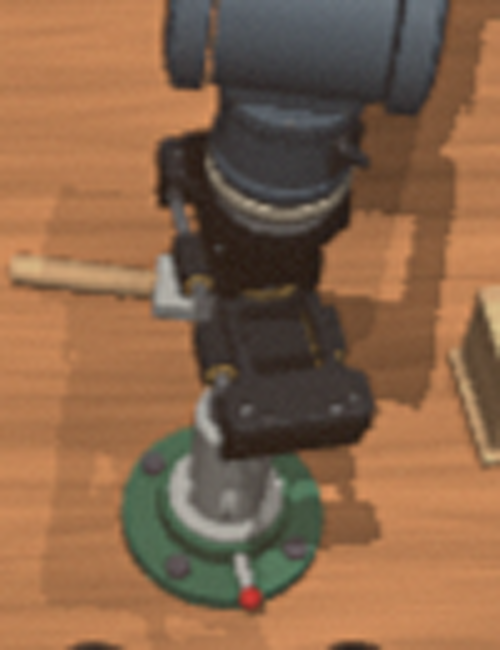

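Request:
carry_out(
  grip=[-1,-1,-1,-1,-1,-1],
  slide=[
    [0,-0.5,2.7],
    [0,-0.4,2.7],
    [0,0,2.7],
    [0,0,2.7],
    [0,0,2.7],
    [0,0,2.7],
  ],
  twist=[
    [0.003,0.002,-0.13],
    [0.003,0.002,0.14],
    [0,0,0.13],
    [0,0,-0.14],
    [0,0,-0.13],
    [0,0,0.13],
  ],
)

```text
time_s: 13.1
position: [0.5717, 0.0046, 0.1492]
tcp_rot: [[-0.141, 0.99, 0.006], [0.99, 0.141, -0.002], [-0.003, 0.005, -1.0]]
force: [-3.5, -0.3, 12.8]
opening: 0.233
```

```bash
python3 - <<'E'
from h import *
st()
E
```

```text
t 13.10 p [571.7   4.6 149.2] yaw 98.10 tilt [ 0.0055 -0.002 ] F [-3.5 -0.3 12.8] M [0.17 0.97 0.78] op 0.233 q [-11.  31.  94.  -0.  54. -19.]
```

Request:
carry_out(
  grip=[-1,-1,-1,-1,-1,-1],
  slide=[
    [0,-0.3,2.8],
    [0,0,2.8],
    [0,0,2.8],
    [0,0,2.8],
    [0,0,2.8],
    [0,0,2.8],
  ],
  twist=[
    [0,0,-0.14],
    [0,0,0.14],
    [0,0,0.14],
    [0,0,-0.14],
    [0,0,-0.14],
    [0,0,0.13],
  ],
)

```text
time_s: 13.7
position: [0.5718, 0.0044, 0.149]
tcp_rot: [[-0.154, 0.988, 0.011], [0.988, 0.154, -0.005], [-0.007, 0.01, -1.0]]
force: [-4.0, 1.1, 13.3]
opening: 0.238
```

```bash
python3 - <<'E'
from h import *
st(); cap('wrist','w7')
E
```

```text
t 13.70 p [571.8   4.4 149. ] yaw 98.85 tilt [ 0.0112 -0.0054] F [-4.   1.1 13.3] M [0.03 1.01 0.73] op 0.238 q [-11.  31.  94.  -0.  54. -19.]
```

View pics/w7.png

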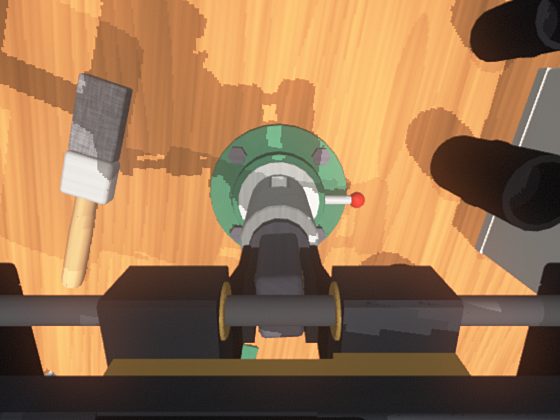

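Request:
carry_out(
  grip=[-1,-1,0.2,0.2,0.2],
  slide=[
    [0,0,0],
    [0,0,0],
    [0,0,0],
    [0,0,0],
    [0,0,0],
  ],
  twist=[
    [0,0,0.02],
    [0,0,0.01],
    [0,0,0],
    [0,0,0],
    [0,0,0],
  ],
)

```text
time_s: 14.25
position: [0.5738, 0.0042, 0.1501]
tcp_rot: [[-0.114, 0.993, 0.016], [0.993, 0.114, -0.006], [-0.008, 0.016, -1.0]]
force: [-0.4, 0.2, -0.5]
opening: 0.423
```

Request:
carry_out(
  grip=[0.2,0.2,0.2,0.2,0.2],
  slide=[
    [0,0,-20],
    [0,0,-40],
    [0,0,-40],
    [-40,0,-30],
    [-40,0,0],
  ],
  twist=[
    [0.005,0.005,0],
    [0,0,0],
    [0,0,0],
    [0,0,0],
    [0,0,0],
  ],
)

```text
time_s: 14.75
position: [0.5823, -0.072, 0.285]
tcp_rot: [[-0.12, 0.993, 0.012], [0.993, 0.12, 0.0], [-0.001, 0.012, -1.0]]
force: [1.1, -0.6, 0.5]
opening: 0.596
```

```bash
python3 - <<'E'
from h import *
st(); cap('wrist','w8'); cap('scene','s5'); crop('s5',270,150,370,280,5,'s5c')
E
```

```text
t 14.75 p [582.3 -72.  285. ] yaw 96.90 tilt [0.0116 0.0001] F [ 1.1 -0.6  0.5] M [ 0.01 -0.12  0.02] op 0.596 q [-18.  23.  84.   0.  72. -25.]
```

View pics/w8.png

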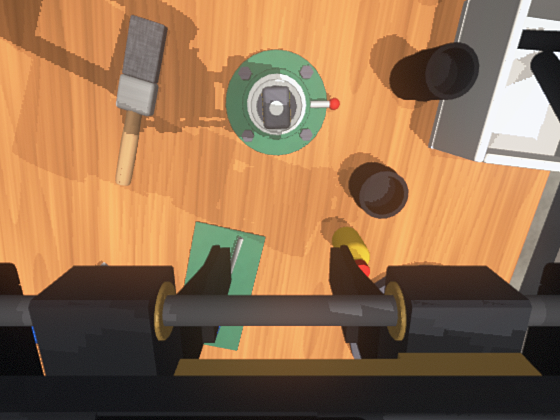

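View pics/s5c.png

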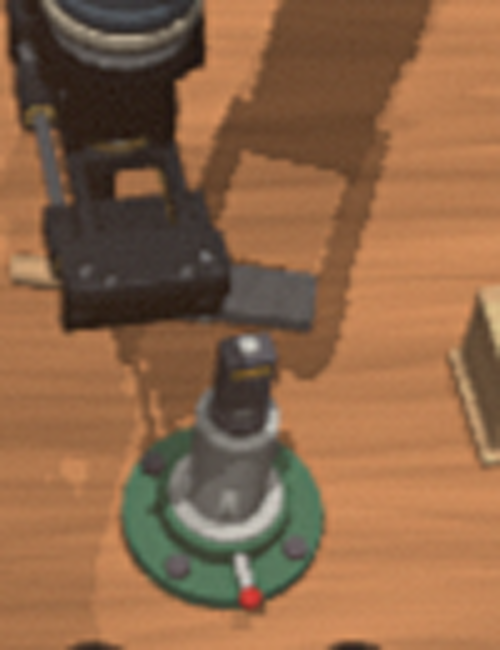

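```bash
python3 - <<'E'
from h import *
for f in ['w8','s5']:
    c=load(f);P=cloud(c)
    m=(P[...,2]>.18)&(P[...,2]<.2)&(np.hypot(P[...,0]-.571,P[...,1]-.005)<.022)
    q=P[m].astype(float); h,e=np.histogram(q[:,2],bins=np.arange(.178,.2,.001)); print(f,len(q),h,np.median(q[:,2]),q[:,:2].mean(0))
    r=(abs(P[...,2]-.122)<.006)&(np.hypot(P[...,0]-.571,P[...,1]-.005)<.026)&(np.hypot(P[...,0]-.571,P[...,1]-.005)>.017); print('rim z',np.median(P[...,2][r]),r.sum())
c=load('w8');P=cloud(c); m=(P[...,2]>.185)&(P[...,2]<.2)&(np.hypot(P[...,0]-.571,P[...,1]-.005)<.022)
print(cv2.minAreaRect((P[m][:,:2]*1e4).astype(np.float32)))
crop('w8',235,70,320,140,8,'w8c')
E
```

```text
w8 1143 [  0   0   0   0   2   5   0   2  26  79 208 437 209  43  75  54   3   0
   0   0   0   0] 0.18958047889826013 [0.57035869 0.00446241]
rim z 0.12185115954098358 774
s5 90 [ 0  0  3  2  3  4  1  5  7  5 10 13  9  6  8  9  1  3  0  0  1  0] 0.18954293731653793 [0.57455443 0.00138791]
rim z 0.12156607576404 78
((5702.51416015625, 40.728363037109375), (198.12159729003906, 297.69146728515625), 7.279232501983643)
```

View pics/w8c.png

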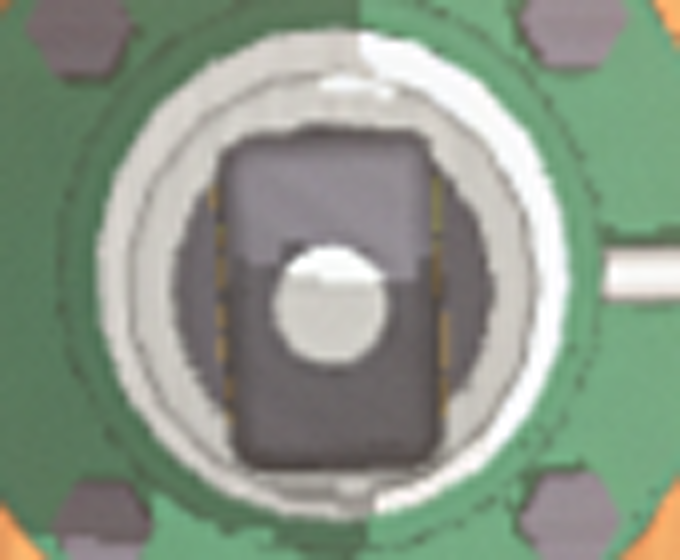

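```bash
python3 - <<'E'
from h import *
st(); plan([0.505,-0.36,0.22],79)
E
```

```text
t 14.85 p [581.3 -75.6 281.6] yaw 96.51 tilt [ 0.0065 -0.0003] F [0.1 0.4 0.1] M [ 0.05 -0.08  0.08] op 0.597 q [-18.  23.  84.   0.  72. -25.]
n 8 per-row twist [0.001 0.    0.038]
[-34.2, -13.6, 7.6]
[-34.7, -12.2, 7.7]
[-35.2, -10.9, 7.7]
[-35.5, -9.5, 7.7]
[-35.9, -8.2, 7.7]
[-36.2, -6.8, 7.7]
[-36.4, -5.4, 7.7]
[-36.6, -4.0, 7.7]
```

Request:
carry_out(
  grip=[0.2,0.2,0.2,0.2,0.2,0.2,0.2,0.2,0.2],
  slide=[
    [-34,-13,8],
    [-35,-12,8],
    [-35,-11,8],
    [-35,-9,8],
    [-36,-8,8],
    [-36,-7,8],
    [-36,-5,8],
    [-30,-3,8],
    [0,0,0],
  ],
  twist=[
    [0.001,0,0.038],
    [0.001,0,0.038],
    [0.001,0,0.038],
    [0.001,0,0.038],
    [0,0,0.038],
    [0,0,0.038],
    [0,0,0.038],
    [0,0,0.038],
    [0,0,0],
  ],
)

```text
time_s: 15.75
position: [0.5063, -0.3564, 0.2122]
tcp_rot: [[0.202, 0.979, 0.006], [0.979, -0.202, 0.006], [0.008, 0.005, -1.0]]
force: [0.5, -0.4, -0.0]
opening: 0.606
```

```bash
python3 - <<'E'
from h import *
st(); cap('wrist','w9')
E
```

```text
t 15.75 p [ 506.3 -356.4  212.2] yaw 78.34 tilt [0.006  0.0065] F [ 0.5 -0.4 -0. ] M [ 0.04 -0.02 -0.  ] op 0.606 q [-46.  30.  84.   1.  66. -34.]
```

View pics/w9.png

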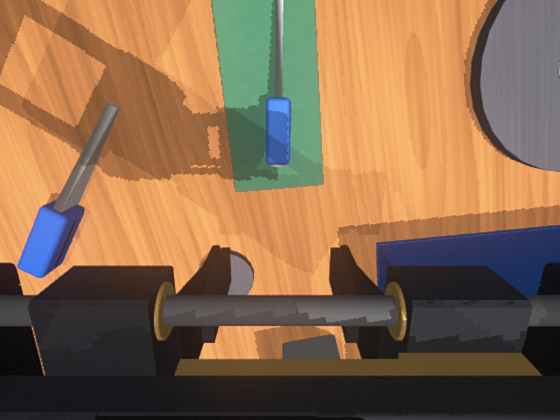

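```bash
python3 - <<'E'
from h import *
c=load('w9');P=cloud(c)
col=c['color'].astype(int)
b=(col[...,2]>col[...,0]+40)&(P[...,2]>.028)&(P[...,2]<.042)&(P[...,0]>.47)&(P[...,0]<.56)&(P[...,1]>-.4)&(P[...,1]<-.2)
q=P[b]; print(len(q),np.median(q[:,2])); print(cv2.minAreaRect((q[:,:2]*1e4).astype(np.float32)))
crop('w9',230,80,330,180,6,'w9c')
for uv in [(279,2),(279,60),(279,95)]: print(pt(c,*uv))
E
```

```text
1573 0.03466815161028186
((5154.51220703125, -3032.639892578125), (629.4161376953125, 234.41049194335938), 77.68235778808594)
[ 0.54050706 -0.18835981  0.0129145 ]
[ 0.53001037 -0.2388576   0.02360791]
[ 0.52353022 -0.27005255  0.02902464]
```

View pics/w9c.png

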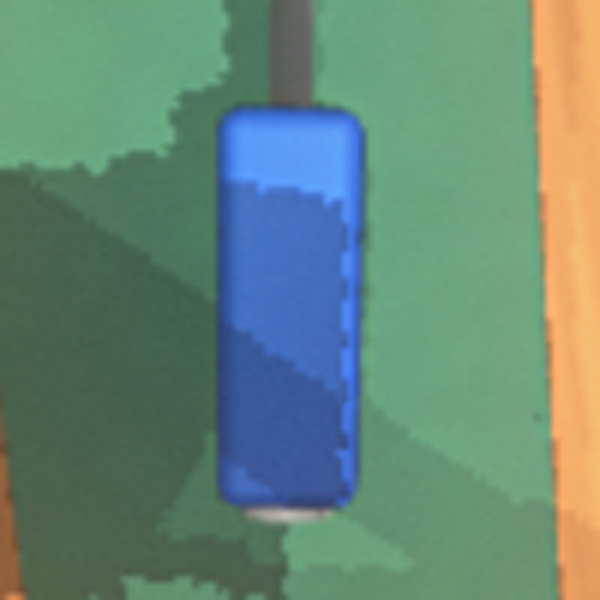

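```bash
python3 - <<'E'
from h import *
c=load('w9');
for uv in [(378,245),(555,210),(480,240),(312,345)]: print(pt(c,*uv))
P=cloud(load('scene0')); m=(P[...,2]>.05)&(P[...,2]<.3)&(P[...,0]>.38)&(P[...,0]<.64)&(P[...,1]>-.42)&(P[...,1]<-.2); print(m.sum(), P[m][:5])
st(); plan([0.5133,-0.3131,0.10],78)
E
```

```text
[ 0.60360597 -0.4570107   0.0068079 ]
[ 8.11713504e-01 -4.58402577e-01  3.82663614e-04]
[ 0.71308214 -0.46687007  0.02220315]
[ 0.50368377 -0.57055355  0.01721233]
0 []
t 15.80 p [ 506.7 -354.5  212.6] yaw 78.43 tilt [0.0061 0.008 ] F [-0.3 -0.5 -0.2] M [-0.01 -0.08  0.05] op 0.604 q [-46.  30.  84.   1.  66. -34.]
n 4 per-row twist [ 0.001 -0.002  0.002]
[10.2, -0.6, 28.2]
[10.3, -0.6, 28.2]
[10.3, -0.6, 28.2]
[10.4, -0.5, 28.2]
```

Request:
carry_out(
  grip=[0,0,0,0,0],
  slide=[
    [11,0,28],
    [11,-0.5,28],
    [10,-0.5,28],
    [8,0,15],
    [1,0,10],
  ],
  twist=[
    [0.002,-0.003,0.002],
    [0.002,-0.003,0.002],
    [0.002,-0.002,0.002],
    [0.002,0,0],
    [0,0,0],
  ],
)

```text
time_s: 16.3
position: [0.5186, -0.307, 0.1038]
tcp_rot: [[0.203, 0.979, 0.003], [0.979, -0.203, 0.001], [0.001, 0.003, -1.0]]
force: [0.3, -0.4, -0.2]
opening: 0.501
```

```bash
python3 - <<'E'
from h import *
st(); plan([0.5133,-0.3131,0.006],78,smax=25)
E
```

```text
t 16.30 p [ 518.6 -307.   103.8] yaw 78.26 tilt [0.0028 0.0009] F [ 0.3 -0.4 -0.2] M [-0.05 -0.03  0.01] op 0.501 q [-41.  37.  91.   0.  51. -30.]
n 4 per-row twist [ 0.001 -0.     0.001]
[-1.8, -1.0, 24.4]
[-1.8, -1.0, 24.4]
[-1.8, -1.0, 24.4]
[-1.8, -1.0, 24.5]
```

Request:
carry_out(
  grip=[0,0,0,0],
  slide=[
    [-2,-2,22],
    [-2,-2,22],
    [-2,-1,20],
    [-1,-1,8],
  ],
  twist=[
    [0.002,0,0.001],
    [0.002,0,0.001],
    [0,0,0.001],
    [0,0,0],
  ],
)

```text
time_s: 16.7
position: [0.5147, -0.3088, 0.0314]
tcp_rot: [[0.2, 0.98, 0.003], [0.98, -0.2, 0.0], [0.001, 0.003, -1.0]]
force: [-0.6, 0.1, 0.9]
opening: 0.5
```

```bash
python3 - <<'E'
from h import *
st(); plan([0.5133,-0.3131,0.006],78,smax=25)
E
```

```text
t 16.70 p [ 514.7 -308.8   31.4] yaw 78.45 tilt [0.0027 0.0003] F [-0.6  0.1  0.9] M [-0.   -0.08  0.  ] op 0.500 q [-42.  43.  93.   0.  43. -30.]
n 2 per-row twist [ 0.001 -0.     0.004]
[-2.3, -0.3, 12.7]
[-2.3, -0.3, 12.7]
```

Request:
carry_out(
  grip=[0,0,0,0],
  slide=[
    [-3,-0.5,11],
    [-3,-0.5,9],
    [-1,0,4],
    [0,0,1],
  ],
  twist=[
    [0.002,0,0.004],
    [0.002,0,0.003],
    [0,0,0],
    [0,0,0],
  ],
)

```text
time_s: 17.1
position: [0.5137, -0.316, 0.0059]
tcp_rot: [[0.207, 0.978, 0.001], [0.978, -0.207, -0.0], [-0.0, 0.001, -1.0]]
force: [0.7, 0.4, -0.7]
opening: 0.498
```

```bash
python3 - <<'E'
from h import *
st(); plan([0.5133,-0.3131,0.006],78,smax=25)
cap('wrist','w10')
E
```

```text
t 17.10 p [ 513.7 -316.     5.9] yaw 78.08 tilt [ 0.0007 -0.0004] F [ 0.7  0.4 -0.7] M [ 0.02 -0.09 -0.03] op 0.498 q [-42.  46.  93.   0.  41. -30.]
n 1 per-row twist [0.001 0.    0.001]
[2.7, -1.0, -0.1]
```

View pics/w10.png

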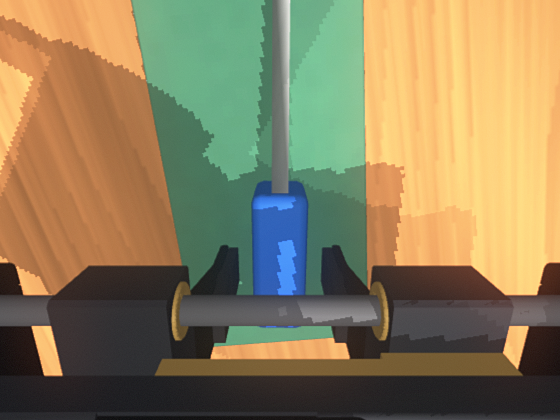

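Request:
carry_out(
  grip=[-1,-1,-1,-1,-1],
  slide=[
    [1,0,0],
    [0,0,0],
    [0,0,0],
    [0,0,0],
    [0,0,0],
  ],
  twist=[
    [0,0,0],
    [0,0,0],
    [0,0,0],
    [0,0,0],
    [0,0,0],
  ],
)

```text
time_s: 17.65
position: [0.5147, -0.3155, 0.0077]
tcp_rot: [[0.206, 0.978, 0.003], [0.978, -0.206, -0.002], [-0.002, 0.003, -1.0]]
force: [0.2, 0.1, -1.8]
opening: 0.276
```

```bash
python3 - <<'E'
from h import *
st()
E
```

```text
t 17.65 p [ 514.7 -315.5    7.7] yaw 78.08 tilt [ 0.0029 -0.0024] F [ 0.2  0.1 -1.8] M [-0.09 -0.11  0.  ] op 0.276 q [-42.  46.  93.   0.  41. -30.]
```

```bash
python3 - <<'E'
from h import *
crop('s5',260,130,360,230,7,'s5d')
P=cloud(load('w8'));c=load('w8')
for uv in [(450,68),(385,195),(350,240),(363,270)]: print(pt(c,*uv))
P=cloud(load('scene0')); 
for uv in [(289,290),(341,288),(378,292)]: print(pt(load('scene0'),*uv))
E
```

```text
[0.74341127 0.06159237 0.07444015]
[ 0.72204221 -0.08917255  0.02997863]
[ 0.68241528 -0.14674343  0.05238672]
[ 0.68998624 -0.16221461  0.10090624]
[ 0.70389215 -0.08087485  0.03067107]
[0.72327137 0.05917437 0.07490895]
[0.72427474 0.16763496 0.04314312]
```

View pics/s5d.png

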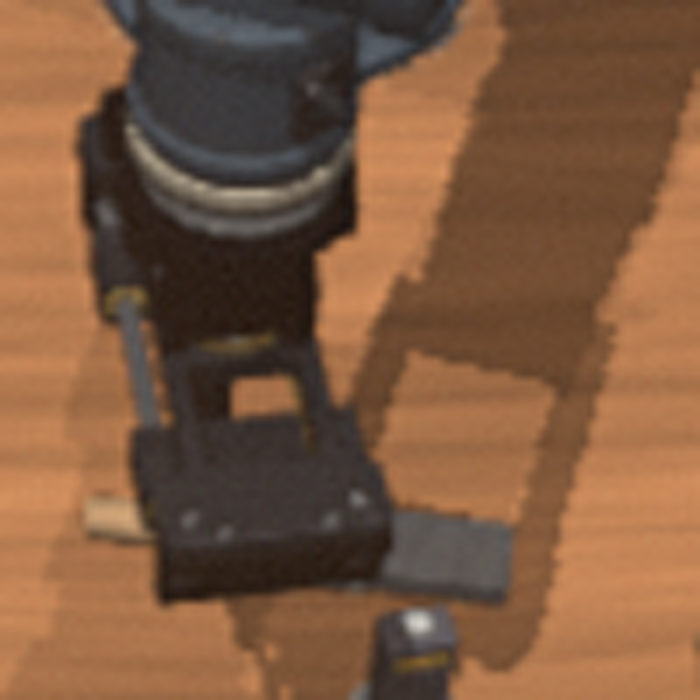

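Request:
carry_out(
  grip=[-1,-1,-1,-1],
  slide=[
    [0,0,-15],
    [0,0,-25],
    [0,0,-30],
    [0,0,-25],
  ],
  twist=[
    [0,0,0],
    [0,0,0],
    [0,0,0],
    [0,0,0],
  ],
)

```text
time_s: 18.05
position: [0.5117, -0.313, 0.1034]
tcp_rot: [[0.206, 0.978, -0.005], [0.978, -0.206, 0.005], [0.003, -0.006, -1.0]]
force: [-0.2, 0.0, -1.8]
opening: 0.274
```

```bash
python3 - <<'E'
from h import *
st(); plan([0.5972,-0.2100,0.10],97.1,smax=25)
E
```

```text
t 18.05 p [ 511.7 -313.   103.4] yaw 78.09 tilt [-0.0052  0.0045] F [-0.2  0.  -1.8] M [-0.16 -0.06  0.  ] op 0.274 q [-42.  37.  91.  -0.  52. -30.]
n 6 per-row twist [-0.001 -0.001 -0.055]
[19.7, 10.4, 0.6]
[19.1, 11.5, 0.6]
[18.5, 12.5, 0.6]
[17.7, 13.5, 0.6]
[17.0, 14.5, 0.6]
[16.1, 15.4, 0.6]
```

Request:
carry_out(
  grip=[-1,-1,-1,-1,-1,-1,-1],
  slide=[
    [19,10,0],
    [19,11,0],
    [18,12,0],
    [17,13,0],
    [17,14,0],
    [14,14,0],
    [0,0,5],
  ],
  twist=[
    [-0.001,-0.001,-0.055],
    [-0.001,-0.001,-0.055],
    [-0.001,-0.001,-0.055],
    [0,0,-0.055],
    [0,0,-0.055],
    [0,0,-0.05],
    [0,0,0],
  ],
)

```text
time_s: 18.75
position: [0.599, -0.2139, 0.1123]
tcp_rot: [[-0.128, 0.992, 0.012], [0.992, 0.128, -0.01], [-0.012, 0.011, -1.0]]
force: [-0.6, 0.7, -1.3]
opening: 0.27
```

```bash
python3 - <<'E'
from h import *
st(); cap('wrist','w11'); plan([0.5972,-0.2100,0.0525],97.1,smax=25)
E
```

```text
t 18.75 p [ 599.  -213.9  112.3] yaw 97.34 tilt [ 0.0123 -0.0105] F [-0.6  0.7 -1.3] M [-0.11 -0.11  0.03] op 0.270 q [-30.  38.  86.  -0.  54. -37.]
n 3 per-row twist [0.003 0.004 0.001]
[1.7, -0.0, 19.5]
[1.6, 0.0, 19.5]
[1.6, 0.1, 19.5]
```

View pics/w11.png

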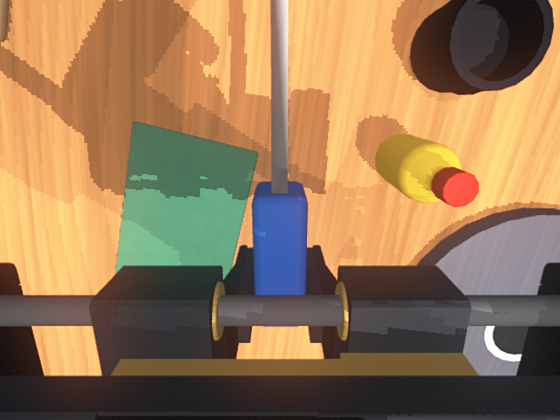

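Request:
carry_out(
  grip=[-1,-1,-1,-1],
  slide=[
    [2,-0.5,19],
    [2,-0.5,18],
    [1,0,14],
    [0,0,4],
  ],
  twist=[
    [0.005,0.006,0.001],
    [0.004,0.005,0.001],
    [0.002,0.002,0],
    [0,0,0],
  ],
)

```text
time_s: 19.2
position: [0.593, -0.2116, 0.0512]
tcp_rot: [[-0.12, 0.993, -0.007], [0.993, 0.12, 0.003], [0.004, -0.007, -1.0]]
force: [-0.9, 0.2, -0.9]
opening: 0.279
```

```bash
python3 - <<'E'
from h import *
st(); plan([0.5952,-0.1933,0.0522],97.1,smax=25)
cap('scene','s6'); crop('s6',230,180,380,290,5.2,'s6c')
E
```

```text
t 19.20 p [ 593.  -211.6   51.2] yaw 96.91 tilt [-0.007   0.0028] F [-0.9  0.2 -0.9] M [-0.1  -0.13 -0.04] op 0.279 q [-30.  43.  88.  -0.  49. -37.]
n 1 per-row twist [-0.007 -0.004 -0.003]
[17.9, 4.4, -0.9]
```

View pics/s6c.png

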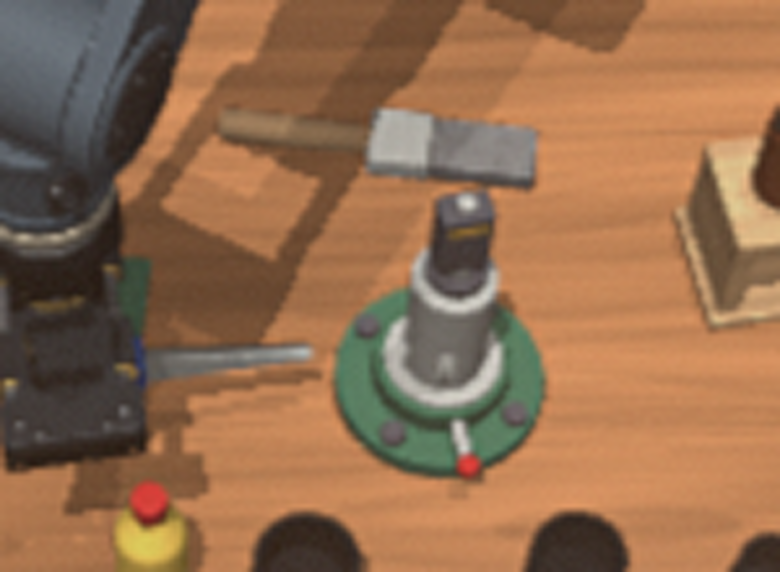

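```bash
python3 - <<'E'
from h import *
c=load('s6'); P=cloud(c)
for a,b in [(311,353),(300,354),(280,354),(250,356),(200,358)]:
    u,v=230+a/5.2-.4,180+b/5.2-.4; print(pt(c,u,v).round(4),atz(c,u,v,.055).round(4))
E
```

```text
[ 0.5766 -0.0734  0.0507] [ 0.5791 -0.0737  0.055 ]
[ 0.5794 -0.08    0.0547] [ 0.5796 -0.08    0.055 ]
[ 0.5807 -0.0915  0.0576] [ 0.5792 -0.0913  0.055 ]
[ 0.5828 -0.1086  0.0598] [ 0.58   -0.1084  0.055 ]
[ 0.5856 -0.1369  0.0641] [ 0.5803 -0.1368  0.055 ]
```

Request:
carry_out(
  grip=[-1,-1,-1],
  slide=[
    [8,3,-1],
    [6,1,-0.5],
    [2,0,0],
  ],
  twist=[
    [-0.006,-0.004,-0.003],
    [-0.003,0,0],
    [0,0,0],
  ],
)

```text
time_s: 19.55
position: [0.5949, -0.195, 0.0521]
tcp_rot: [[-0.121, 0.993, 0.002], [0.993, 0.121, 0.0], [-0.0, 0.002, -1.0]]
force: [-0.9, -0.2, -2.3]
opening: 0.273
```

```bash
cat >> h.py <<'E'
A=np.array([.5705,.0048]); D=np.array([np.cos(np.radians(97.1)),np.sin(np.radians(97.1))])
def drift(L=.1396):
    s=st(); R=np.array(s['tcp_rot']).reshape(3,3); p=np.array(s['position'])
    tip=p[:2]+L*R[:2,0]; N=np.array([D[1],-D[0]])
    print('tip past axis %.1f lateral tip %.1f, tcp lateral %.1f (tool+y)  blade pitch up %.4f'%((tip-A)@D*1e3,(tip-A)@N*1e3,(p[:2]-A)@N*1e3,R[2,0]))
E
python3 - <<'E'
from h import *
drift()
E
```

```text
t 19.55 p [ 594.9 -195.    52.1] yaw 96.97 tilt [0.0025 0.0002] F [-0.9 -0.2 -2.3] M [-0.09 -0.12 -0.01] op 0.273 q [-28.  43.  89.   0.  48. -35.]
tip past axis -61.7 lateral tip -0.2, tcp lateral -0.5 (tool+y)  blade pitch up -0.0001
```

Well aligned. I'll advance in steps.

Request:
carry_out(
  grip=[-1,-1,-1,-1],
  slide=[
    [9,0.2,0],
    [9,0.2,0],
    [7,0,0],
    [2,0,0],
  ],
  twist=[
    [0,0,-0.001],
    [0,0,-0.001],
    [0,0,0],
    [0,0,0],
  ],
)

```text
time_s: 19.95
position: [0.5926, -0.1652, 0.054]
tcp_rot: [[-0.125, 0.992, 0.005], [0.992, 0.125, -0.001], [-0.002, 0.005, -1.0]]
force: [0.2, -1.1, -1.9]
opening: 0.273
```

```bash
python3 - <<'E'
from h import *
drift(); c=cap('scene','s7'); crop('s7',230,180,380,290,5.2,'s7c')
E
```

```text
t 19.95 p [ 592.6 -165.2   54. ] yaw 97.17 tilt [ 0.0053 -0.001 ] F [ 0.2 -1.1 -1.9] M [-0.12 -0.07  0.02] op 0.273 q [-26.  42.  91.   0.  47. -33.]
tip past axis -31.8 lateral tip 0.8, tcp lateral 1.0 (tool+y)  blade pitch up -0.0017
```

View pics/s7c.png

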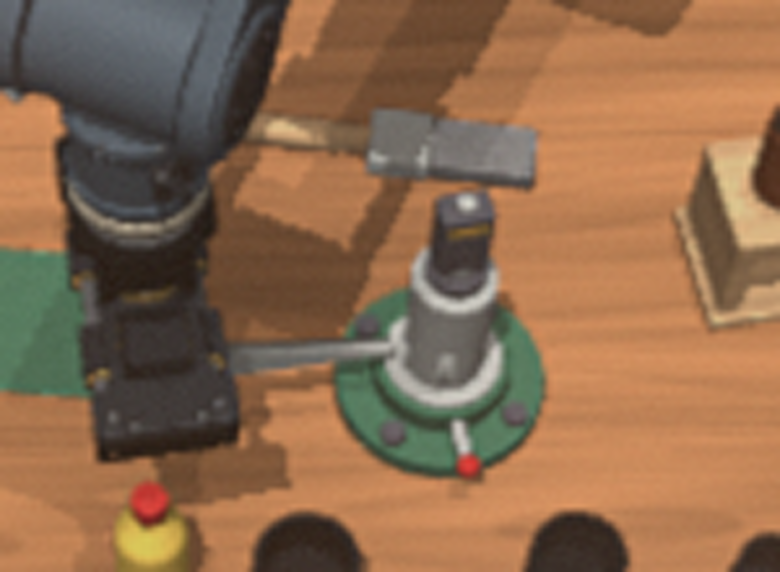

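Request:
carry_out(
  grip=[-1,-1,-1],
  slide=[
    [7,-0.6,1.2],
    [7,-0.4,1],
    [5,0,0.5],
  ],
  twist=[
    [0.003,0.001,0],
    [0.002,0.001,0],
    [0,0,0],
  ],
)

```text
time_s: 20.3
position: [0.5897, -0.1459, 0.0514]
tcp_rot: [[-0.124, 0.992, 0.001], [0.992, 0.124, -0.0], [-0.0, 0.001, -1.0]]
force: [0.3, -0.6, -1.8]
opening: 0.274
```

```bash
python3 - <<'E'
from h import *
drift()
E
```

```text
t 20.30 p [ 589.7 -145.9   51.4] yaw 97.13 tilt [ 0.001  -0.0003] F [ 0.3 -0.6 -1.8] M [-0.07 -0.13  0.02] op 0.274 q [-24.  42.  92.   0.  46. -32.]
tip past axis -12.3 lateral tip 0.3, tcp lateral 0.4 (tool+y)  blade pitch up -0.0005
```

Request:
carry_out(
  grip=[-1,-1],
  slide=[
    [4,-0.2,1],
    [3,0,0.7],
  ],
  twist=[
    [0,0,0],
    [0,0,0],
  ],
)

```text
time_s: 20.5
position: [0.5882, -0.1379, 0.0494]
tcp_rot: [[-0.124, 0.992, 0.001], [0.992, 0.124, -0.0], [-0.0, 0.0, -1.0]]
force: [-0.1, -0.6, -0.8]
opening: 0.276
```

Request:
carry_out(
  grip=[-1,-1],
  slide=[
    [0,0,0.6],
    [0,0,0.5],
  ],
  twist=[
    [0,0,0],
    [0,0,0],
  ],
)

```text
time_s: 20.7
position: [0.5881, -0.1374, 0.0481]
tcp_rot: [[-0.125, 0.992, 0.0], [0.992, 0.125, 0.0], [0.0, 0.0, -1.0]]
force: [0.6, -0.5, 0.1]
opening: 0.277
```

```bash
python3 - <<'E'
from h import *
drift()
E
```

```text
t 20.70 p [ 588.1 -137.4   48.1] yaw 97.19 tilt [0.0002 0.    ] F [ 0.6 -0.5  0.1] M [-0.01 -0.09  0.02] op 0.277 q [-24.  42.  92.   0.  45. -31.]
tip past axis -3.7 lateral tip -0.3, tcp lateral -0.1 (tool+y)  blade pitch up 0.0000
```

Request:
carry_out(
  grip=[-1,-1,-1,-1],
  slide=[
    [6,0,0.2],
    [6,0,0.2],
    [6,0,0.2],
    [4,0,0],
  ],
  twist=[
    [0,0,0],
    [0,0,0],
    [0,0,0],
    [0,0,0],
  ],
)

```text
time_s: 21.1
position: [0.5863, -0.1154, 0.0483]
tcp_rot: [[-0.123, 0.992, 0.003], [0.992, 0.123, -0.001], [-0.001, 0.003, -1.0]]
force: [0.0, -0.2, -0.5]
opening: 0.27
```

```bash
python3 - <<'E'
from h import *
drift()
E
```

```text
t 21.10 p [ 586.3 -115.4   48.3] yaw 97.06 tilt [ 0.0027 -0.0008] F [ 0.  -0.2 -0.5] M [ 0.01 -0.02 -0.03] op 0.270 q [-22.  42.  94.   0.  45. -29.]
tip past axis 18.3 lateral tip 0.9, tcp lateral 0.8 (tool+y)  blade pitch up -0.0011
```

Request:
carry_out(
  grip=[-1,-1,-1],
  slide=[
    [4,-0.4,0.2],
    [4,-0.3,0.2],
    [3,0,0.2],
  ],
  twist=[
    [0.001,0.001,0],
    [0.001,0,0],
    [0,0,0],
  ],
)

```text
time_s: 21.4
position: [0.5868, -0.1088, 0.0488]
tcp_rot: [[-0.129, 0.992, 0.007], [0.992, 0.129, -0.011], [-0.011, 0.005, -1.0]]
force: [-0.6, -9.8, -1.7]
opening: 0.274
```

```bash
python3 - <<'E'
from h import *
drift()
E
```

```text
t 21.40 p [ 586.8 -108.8   48.8] yaw 97.42 tilt [ 0.0066 -0.0107] F [-0.6 -9.8 -1.7] M [-1.46  0.14  0.24] op 0.274 q [-21.  42.  94.  -1.  44. -28.]
tip past axis 24.8 lateral tip 1.4, tcp lateral 2.1 (tool+y)  blade pitch up -0.0115
```

Request:
carry_out(
  grip=[-1,-1,-1],
  slide=[
    [5,-1.2,0],
    [5,-0.8,0],
    [5,-0.5,0],
  ],
  twist=[
    [0.003,0.008,0.003],
    [0.002,0.006,0],
    [0,0.004,0],
  ],
)

```text
time_s: 21.7
position: [0.5879, -0.1081, 0.0499]
tcp_rot: [[-0.138, 0.99, 0.011], [0.99, 0.138, -0.018], [-0.02, 0.009, -1.0]]
force: [-0.9, -14.4, -3.8]
opening: 0.271
```

```bash
python3 - <<'E'
from h import *
drift()
E
```

```text
t 21.70 p [ 587.9 -108.1   49.9] yaw 97.91 tilt [ 0.0115 -0.0182] F [ -0.9 -14.4  -3.8] M [-2.27  0.05  0.23] op 0.271 q [-21.  42.  94.  -1.  44. -28.]
tip past axis 25.3 lateral tip 1.4, tcp lateral 3.3 (tool+y)  blade pitch up -0.0196
```

Request:
carry_out(
  grip=[-1,-1,-1],
  slide=[
    [5,-2.5,1],
    [6,-2,1],
    [6.5,-1.5,1],
  ],
  twist=[
    [0.008,0.025,0.012],
    [0.006,0.025,0.008],
    [0.005,0.025,0.005],
  ],
)

```text
time_s: 22.0
position: [0.5865, -0.1069, 0.0479]
tcp_rot: [[-0.124, 0.992, -0.002], [0.992, 0.124, 0.028], [0.028, 0.002, -1.0]]
force: [-0.5, -14.9, -0.8]
opening: 0.273
```

```bash
python3 - <<'E'
from h import *
drift()
E
```

```text
t 22.00 p [ 586.5 -106.9   47.9] yaw 97.12 tilt [-0.0019  0.0276] F [ -0.5 -14.9  -0.8] M [-2.96  0.07  0.27] op 0.273 q [-22.  42.  93.   2.  45. -30.]
tip past axis 26.7 lateral tip 2.0, tcp lateral 2.1 (tool+y)  blade pitch up 0.0276
```

Request:
carry_out(
  grip=[-1,-1,-1],
  slide=[
    [7,-2.5,0.3],
    [7.5,-2.5,0.3],
    [8,-2,0.3],
  ],
  twist=[
    [0.004,-0.004,0.004],
    [0.004,0,0.004],
    [0.004,0.002,0.004],
  ],
)

```text
time_s: 22.3
position: [0.5867, -0.1066, 0.0498]
tcp_rot: [[-0.123, 0.992, 0.008], [0.992, 0.123, -0.011], [-0.012, 0.007, -1.0]]
force: [-0.4, -22.1, -3.7]
opening: 0.274
```

```bash
python3 - <<'E'
from h import *
drift(); cap('scene','s8'); crop('s8',230,180,380,290,5.2,'s8c')
E
```

```text
t 22.30 p [ 586.7 -106.6   49.8] yaw 97.06 tilt [ 0.0084 -0.011 ] F [ -0.4 -22.1  -3.7] M [-3.42 -0.    0.29] op 0.274 q [-21.  41.  94.  -1.  44. -27.]
tip past axis 27.0 lateral tip 2.4, tcp lateral 2.3 (tool+y)  blade pitch up -0.0120
```

View pics/s8c.png

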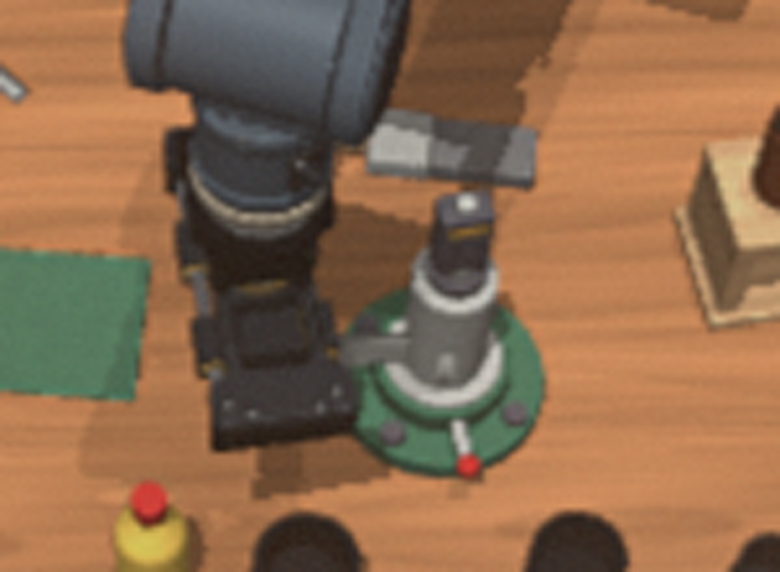

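Request:
carry_out(
  grip=[-1,-1,-1],
  slide=[
    [8,-3,1.5],
    [8.5,-3,1],
    [9,-2.5,0.7],
  ],
  twist=[
    [0.006,0.018,0.004],
    [0.005,0.013,0.004],
    [0.004,0.011,0.004],
  ],
)

```text
time_s: 22.65
position: [0.5871, -0.1061, 0.0496]
tcp_rot: [[-0.125, 0.992, 0.015], [0.992, 0.125, -0.011], [-0.013, 0.013, -1.0]]
force: [-0.3, -23.6, -3.6]
opening: 0.274
```

```bash
python3 - <<'E'
from h import *
drift(); cap('wrist','w12')
E
```

```text
t 22.65 p [ 587.1 -106.1   49.6] yaw 97.17 tilt [ 0.0148 -0.0109] F [ -0.3 -23.6  -3.6] M [-3.67 -0.04  0.28] op 0.274 q [-21.  41.  94.  -0.  43. -28.]
tip past axis 27.5 lateral tip 2.6, tcp lateral 2.7 (tool+y)  blade pitch up -0.0126
```

View pics/w12.png

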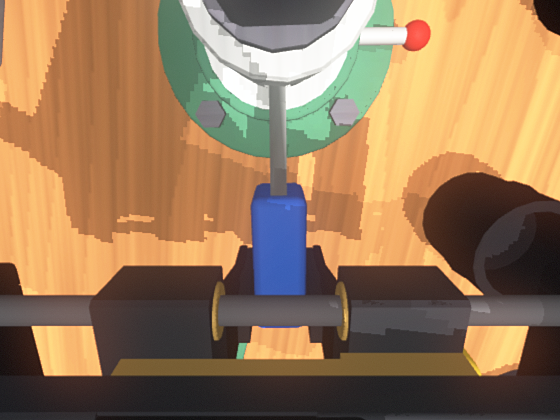

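Request:
carry_out(
  grip=[-1,-1,-1],
  slide=[
    [9,-6,1.5],
    [9.5,-4,1.2],
    [10,-3,1],
  ],
  twist=[
    [0.018,0.022,0.004],
    [0.012,0.018,0.004],
    [0.006,0.016,0.004],
  ],
)

```text
time_s: 23.0
position: [0.5867, -0.1054, 0.0491]
tcp_rot: [[-0.122, 0.992, 0.008], [0.992, 0.122, -0.002], [-0.003, 0.007, -1.0]]
force: [-0.1, -24.3, -6.1]
opening: 0.275
```

```bash
python3 - <<'E'
from h import *
drift()
E
```

```text
t 23.00 p [ 586.7 -105.4   49.1] yaw 97.02 tilt [ 0.0075 -0.0019] F [ -0.1 -24.3  -6.1] M [-4.23 -0.08  0.25] op 0.275 q [-21.  42.  94.   0.  44. -28.]
tip past axis 28.3 lateral tip 2.6, tcp lateral 2.4 (tool+y)  blade pitch up -0.0028
```

Request:
carry_out(
  grip=[-1,-1,-1,-1],
  slide=[
    [11,-4,1],
    [11,-4,1],
    [11,-4,1],
    [11,-4,1],
  ],
  twist=[
    [0.012,0.016,0.004],
    [0.01,0.015,0.004],
    [0.006,0.015,0.004],
    [0.006,0.015,0.004],
  ],
)

```text
time_s: 23.4
position: [0.587, -0.105, 0.0497]
tcp_rot: [[-0.127, 0.992, 0.014], [0.992, 0.127, -0.013], [-0.014, 0.012, -1.0]]
force: [0.7, -27.7, -5.4]
opening: 0.276
```

```bash
python3 - <<'E'
from h import *
drift()
E
```

```text
t 23.40 p [ 587.  -105.    49.7] yaw 97.28 tilt [ 0.0135 -0.0127] F [  0.7 -27.7  -5.4] M [-4.38 -0.24  0.21] op 0.276 q [-21.  41.  94.  -1.  43. -28.]
tip past axis 28.6 lateral tip 2.4, tcp lateral 2.8 (tool+y)  blade pitch up -0.0143
```

```bash
python3 - <<'E'
from h import *
cap('wrist','w13'); cap('scene','s9'); crop('s9',300,180,380,290,5.4,'s9c'); crop('w13',150,0,410,200,3,'w13c'); drift()
E
```

```text
t 23.50 p [ 586.9 -104.9   49.8] yaw 97.28 tilt [ 0.0135 -0.0127] F [  0.8 -27.1  -4.4] M [-4.35 -0.21  0.2 ] op 0.273 q [-21.  41.  94.  -1.  43. -28.]
tip past axis 28.7 lateral tip 2.3, tcp lateral 2.8 (tool+y)  blade pitch up -0.0143
```

View pics/w13c.png

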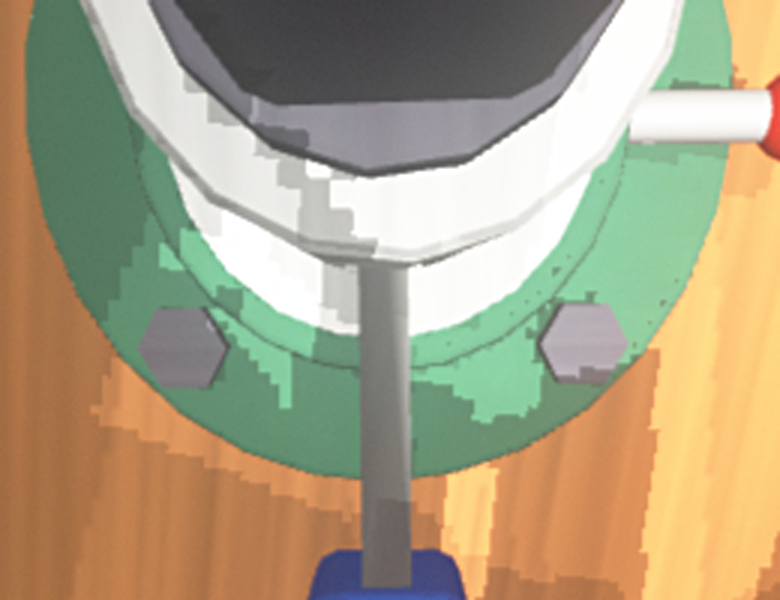

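View pics/s9c.png

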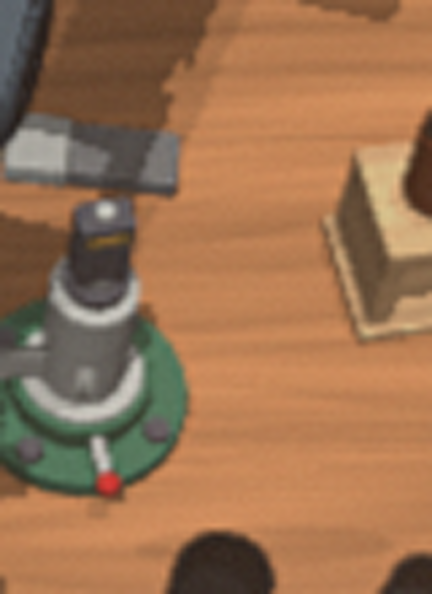

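Request:
carry_out(
  grip=[-1,-1,-1,-1],
  slide=[
    [11,-1,3],
    [11,-1,3],
    [12,-1,2],
    [12,-1,2],
  ],
  twist=[
    [0.015,0.025,0.002],
    [0.012,0.022,0.002],
    [0.01,0.02,0.002],
    [0.008,0.02,0.002],
  ],
)

```text
time_s: 23.9
position: [0.5933, -0.1016, 0.0479]
tcp_rot: [[-0.148, 0.989, -0.008], [0.989, 0.148, -0.0], [0.001, -0.008, -1.0]]
force: [-3.2, -28.1, 3.3]
opening: 0.281
```

```bash
python3 - <<'E'
from h import *
drift()
E
```

```text
t 23.90 p [ 593.3 -101.6   47.9] yaw 98.52 tilt [-0.0078 -0.0005] F [ -3.2 -28.1   3.3] M [-4.77  0.38  0.65] op 0.281 q [-20.  42.  92.  -0.  46. -29.]
tip past axis 31.2 lateral tip 6.0, tcp lateral 9.5 (tool+y)  blade pitch up 0.0007
```

Request:
carry_out(
  grip=[-1,-1],
  slide=[
    [0,-5,0],
    [0,-4,0],
  ],
  twist=[
    [-0.004,0,0.012],
    [-0.003,0,0.01],
  ],
)

```text
time_s: 24.1
position: [0.5861, -0.1063, 0.0487]
tcp_rot: [[-0.123, 0.992, 0.004], [0.992, 0.123, -0.002], [-0.003, 0.003, -1.0]]
force: [3.4, -2.6, -3.0]
opening: 0.275
```

```bash
python3 - <<'E'
from h import *
drift(); cap('wrist','w14'); crop('w14',150,0,410,200,3,'w14c')
E
```

```text
t 24.10 p [ 586.1 -106.3   48.7] yaw 97.05 tilt [ 0.0037 -0.0025] F [ 3.4 -2.6 -3. ] M [-0.36 -0.65 -0.32] op 0.275 q [-21.  42.  94.  -0.  44. -28.]
tip past axis 27.4 lateral tip 1.9, tcp lateral 1.8 (tool+y)  blade pitch up -0.0029
```

View pics/w14.png

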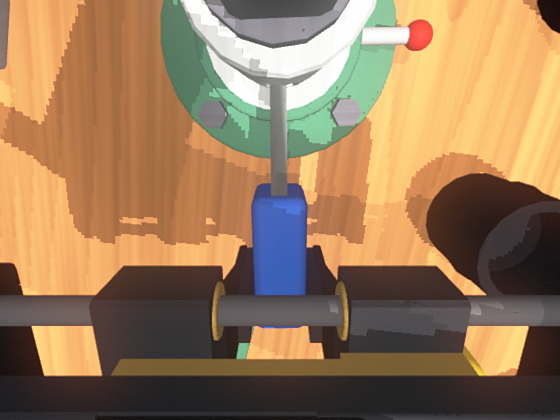

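Request:
carry_out(
  grip=[-1,-1,-1],
  slide=[
    [8,-1,1],
    [11,-2,1.5],
    [12,-2.5,1.5],
  ],
  twist=[
    [0.002,0.008,0.002],
    [0.004,0.015,0.003],
    [0.005,0.018,0.004],
  ],
)

```text
time_s: 24.45
position: [0.5886, -0.0992, 0.0486]
tcp_rot: [[-0.133, 0.991, 0.016], [0.991, 0.133, -0.006], [-0.008, 0.015, -1.0]]
force: [-1.3, -22.8, -0.6]
opening: 0.275
```

```bash
python3 - <<'E'
from h import *
drift()
E
```

```text
t 24.45 p [588.6 -99.2  48.6] yaw 97.65 tilt [ 0.0155 -0.0056] F [ -1.3 -22.8  -0.6] M [-3.87 -0.05  0.26] op 0.275 q [-20.  42.  94.   0.  43. -28.]
tip past axis 34.2 lateral tip 3.8, tcp lateral 5.1 (tool+y)  blade pitch up -0.0076
```

Request:
carry_out(
  grip=[-1,-1],
  slide=[
    [10,-5,1.5],
    [11,-4,1.5],
  ],
  twist=[
    [0.01,0.018,0.01],
    [0.006,0.018,0.006],
  ],
)

```text
time_s: 24.65
position: [0.5855, -0.0904, 0.0481]
tcp_rot: [[-0.12, 0.993, 0.014], [0.993, 0.12, 0.01], [0.008, 0.015, -1.0]]
force: [1.4, -5.4, -2.0]
opening: 0.27
```

```bash
python3 - <<'E'
from h import *
drift()
E
```

```text
t 24.65 p [585.5 -90.4  48.1] yaw 96.91 tilt [0.0143 0.0103] F [ 1.4 -5.4 -2. ] M [-1.12 -0.37 -0.05] op 0.270 q [-20.  41.  95.   1.  43. -28.]
tip past axis 43.3 lateral tip 3.6, tcp lateral 3.1 (tool+y)  blade pitch up 0.0085
```

Request:
carry_out(
  grip=[-1,-1,-1,-1],
  slide=[
    [4,-1,0],
    [4,-1,0.2],
    [4,-0.5,0.2],
    [3,0,0],
  ],
  twist=[
    [0.006,-0.003,0],
    [0.005,0,0],
    [0.003,0.003,0],
    [0.001,0.002,0],
  ],
)

```text
time_s: 25.05
position: [0.5823, -0.076, 0.0482]
tcp_rot: [[-0.122, 0.992, 0.002], [0.992, 0.122, 0.007], [0.006, 0.002, -1.0]]
force: [1.4, -4.9, -1.4]
opening: 0.274
```

```bash
python3 - <<'E'
from h import *
drift(); cap('scene','s10'); crop('s10',270,160,370,280,5,'s10c')
E
```

```text
t 25.05 p [582.3 -76.   48.2] yaw 97.03 tilt [0.0016 0.0066] F [ 1.4 -4.9 -1.4] M [-0.95 -0.23 -0.02] op 0.274 q [-19.  41.  95.   1.  44. -26.]
tip past axis 57.9 lateral tip 1.8, tcp lateral 1.7 (tool+y)  blade pitch up 0.0064
```

View pics/s10c.png

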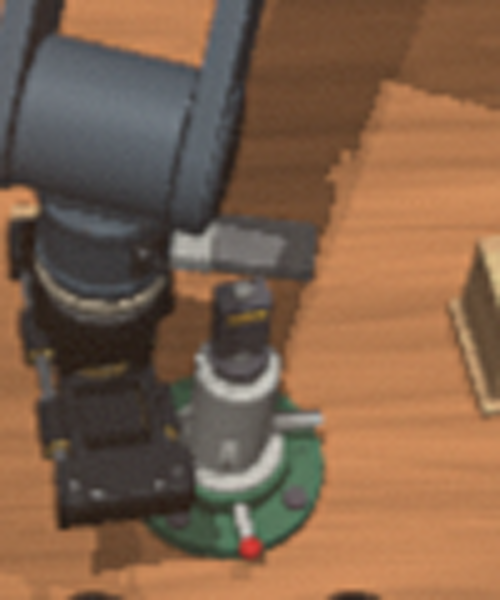

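```bash
python3 - <<'E'
from h import *
c=load('s10');P=cloud(c)
u,v=270+320/5-.4,160+418/5-.4; t=atz(c,u,v,.048); print('tip',pt(c,u,v),t,(t[:2]-A)@D)
m=(P[...,2]>.18)&(P[...,2]<.215)&(np.hypot(P[...,0]-.571,P[...,1]-.005)<.024)
print(m.sum(),np.percentile(P[m][:,2],[5,25,50,75,95]))
c=load('s5');P=cloud(c)
m=(P[...,2]>.18)&(P[...,2]<.215)&(np.hypot(P[...,0]-.571,P[...,1]-.005)<.024)
print(m.sum(),np.percentile(P[m][:,2],[5,25,50,75,95]))
# white button pixel
print(pt(load('s5'),270+250/5,150+346/5),pt(load('s10'),270+248/5,160+288/5))
E
```

```text
tip [0.56561653 0.0596562  0.04985737] [0.5645145  0.06000036 0.048     ] 0.05551689986259548
101 [0.18426485 0.19167241 0.19520112 0.19722899 0.1995155 ]
90 [0.18197394 0.18668183 0.18954294 0.19177088 0.19436172]
[0.57458604 0.00466717 0.19380716] [0.57242821 0.00336634 0.19838709]
```

Request:
carry_out(
  grip=[-1,-1,-1],
  slide=[
    [3,-0.4,0.2],
    [3,-0.3,0.2],
    [1,0,0],
  ],
  twist=[
    [0.001,0,0],
    [0,0,0],
    [0,0,0],
  ],
)

```text
time_s: 25.4
position: [0.5803, -0.067, 0.048]
tcp_rot: [[-0.123, 0.992, -0.0], [0.992, 0.123, 0.008], [0.008, 0.001, -1.0]]
force: [0.4, -4.1, 0.3]
opening: 0.27
```

```bash
python3 - <<'E'
from h import *
drift(); cap('scene','s11')
c=load('s11');P=cloud(c)
m=(P[...,2]>.18)&(P[...,2]<.215)&(np.hypot(P[...,0]-.571,P[...,1]-.005)<.024)
print(m.sum(),np.percentile(P[m][:,2],[5,25,50,75,95]))
crop('s11',270,160,370,280,5,'s11c')
E
```

```text
t 25.40 p [580.3 -67.   48. ] yaw 97.09 tilt [-0.      0.0076] F [ 0.4 -4.1  0.3] M [-0.71 -0.22  0.01] op 0.270 q [-18.  41.  95.   1.  44. -25.]
tip past axis 67.1 lateral tip 0.8, tcp lateral 0.8 (tool+y)  blade pitch up 0.0076
104 [0.18307139 0.19195063 0.19684001 0.19896024 0.20237129]
```

View pics/s11c.png

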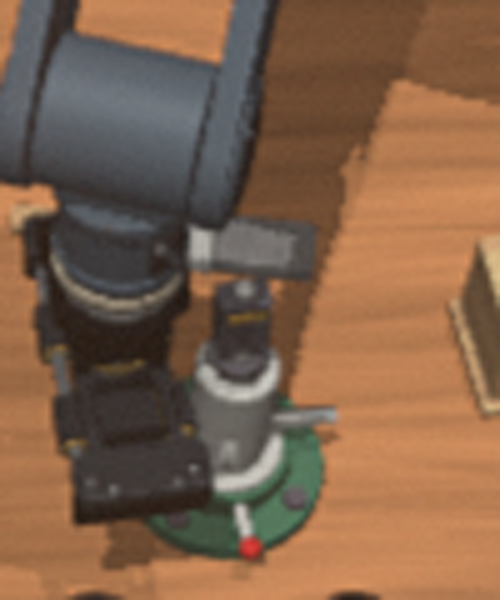

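Request:
carry_out(
  grip=[-1,-1,-1,-1,-1],
  slide=[
    [-6,0,0],
    [-10,0,0],
    [-10,0,0],
    [-10,0,0],
    [-10,0,0],
  ],
  twist=[
    [0,-0.003,0],
    [0,-0.003,0],
    [0,-0.001,0],
    [0,0,0],
    [0,0,0],
  ],
)

```text
time_s: 25.95
position: [0.584, -0.1101, 0.0471]
tcp_rot: [[-0.121, 0.993, -0.004], [0.993, 0.121, 0.009], [0.009, -0.003, -1.0]]
force: [2.1, 1.2, 1.7]
opening: 0.274
```

```bash
python3 - <<'E'
from h import *
drift()
E
```

```text
t 25.95 p [ 584.  -110.1   47.1] yaw 96.96 tilt [-0.0039  0.009 ] F [2.1 1.2 1.7] M [ 0.33 -0.25 -0.07] op 0.274 q [-22.  42.  94.   1.  45. -29.]
tip past axis 23.9 lateral tip -0.4, tcp lateral -0.8 (tool+y)  blade pitch up 0.0094
```

Request:
carry_out(
  grip=[-1,-1,-1,-1,-1,-1],
  slide=[
    [-10,0.4,-0.8],
    [-10,0.4,-0.4],
    [-10,0.2,0],
    [-12,0,0],
    [-12,0,0],
    [-12,0,0],
  ],
  twist=[
    [-0.002,-0.003,0],
    [-0.001,-0.003,0],
    [0,-0.001,0],
    [0,0,0],
    [0,0,0],
    [0,0,0],
  ],
)

```text
time_s: 26.55
position: [0.5914, -0.1827, 0.0465]
tcp_rot: [[-0.121, 0.993, -0.005], [0.993, 0.121, 0.002], [0.002, -0.004, -1.0]]
force: [0.0, -0.6, -0.9]
opening: 0.272
```

```bash
python3 - <<'E'
from h import *
drift()
E
```

```text
t 26.55 p [ 591.4 -182.7   46.5] yaw 96.95 tilt [-0.0046  0.0019] F [ 0.  -0.6 -0.9] M [-0.06 -0.14 -0.04] op 0.272 q [-27.  43.  90.  -0.  47. -34.]
tip past axis -49.1 lateral tip -2.1, tcp lateral -2.4 (tool+y)  blade pitch up 0.0024
```

```bash
python3 - <<'E'
from h import *
st(); plan([0.514,-0.313,0.07],78.1,smax=28)
E
```

```text
t 26.55 p [ 591.4 -182.7   46.5] yaw 96.95 tilt [-0.0046  0.0019] F [ 0.  -0.6 -0.9] M [-0.06 -0.14 -0.04] op 0.272 q [-27.  43.  90.  -0.  47. -34.]
n 6 per-row twist [-0.001 -0.     0.055]
[-20.0, -15.5, -3.9]
[-20.8, -14.3, -3.9]
[-21.6, -13.2, -3.9]
[-22.2, -12.0, -3.9]
[-22.9, -10.7, -3.9]
[-23.4, -9.4, -3.9]
```

Request:
carry_out(
  grip=[-1,-1,-1,-1,-1,-1,-1],
  slide=[
    [-20,-15,-5],
    [-21,-14,-5],
    [-21,-13,-5],
    [-22,-12,-5],
    [-22,-10,-3],
    [-20,-9,0],
    [0,0,0],
  ],
  twist=[
    [-0.001,0,0.055],
    [-0.001,0,0.055],
    [-0.001,0,0.055],
    [0,0,0.055],
    [0,0,0.055],
    [0,0,0.05],
    [0,0,0],
  ],
)

```text
time_s: 27.25
position: [0.5122, -0.3199, 0.0682]
tcp_rot: [[0.213, 0.977, -0.004], [0.977, -0.213, -0.001], [-0.002, -0.004, -1.0]]
force: [-0.9, -0.2, -1.3]
opening: 0.271
```

```bash
python3 - <<'E'
from h import *
st(); cap('wrist','w15'); plan([0.514,-0.314,0.012],78.1,smax=25); cap('scene','s12')
E
```

```text
t 27.25 p [ 512.2 -319.9   68.2] yaw 77.72 tilt [-0.0044 -0.0014] F [-0.9 -0.2 -1.3] M [-0.12 -0.06 -0.05] op 0.271 q [-42.  40.  92.  -0.  48. -30.]
n 3 per-row twist [-0.001  0.    -0.002]
[1.6, 0.1, 18.7]
[1.6, 0.1, 18.7]
[1.6, 0.1, 18.7]
```

View pics/w15.png

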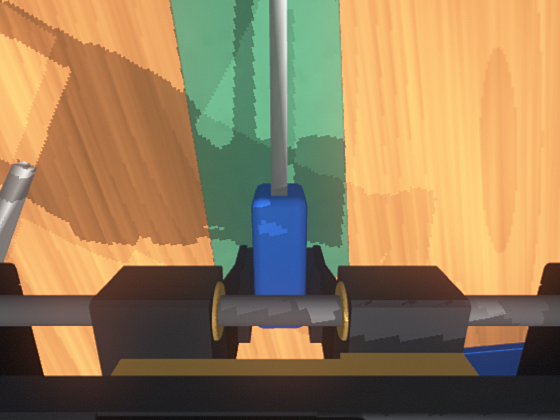

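View pics/s12.png

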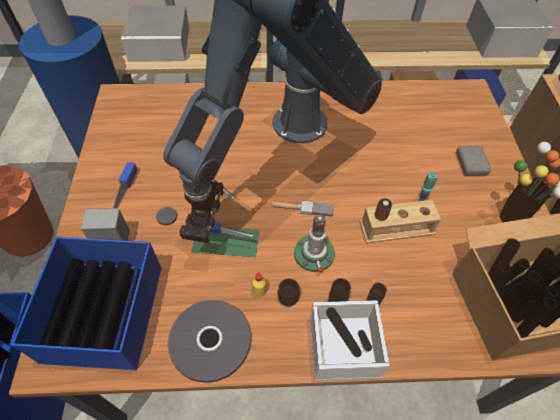

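Request:
carry_out(
  grip=[-1,-1,-1,-1],
  slide=[
    [2,0,18],
    [2,0,18],
    [1,0,13],
    [0,0,4],
  ],
  twist=[
    [-0.001,0,0],
    [-0.001,0,0],
    [0,0,0],
    [0,0,0],
  ],
)

```text
time_s: 27.75
position: [0.5165, -0.3099, 0.0139]
tcp_rot: [[0.204, 0.979, -0.001], [0.979, -0.204, -0.0], [-0.001, -0.001, -1.0]]
force: [0.2, 0.3, -1.6]
opening: 0.277
```

```bash
python3 - <<'E'
from h import *
st(); plan([0.514,-0.314,0.006],78.1,smax=25)
E
```

```text
t 27.75 p [ 516.5 -309.9   13.9] yaw 78.21 tilt [-0.0008 -0.0005] F [ 0.2  0.3 -1.6] M [-0.08 -0.    0.01] op 0.277 q [-42.  45.  93.  -0.  42. -30.]
n 1 per-row twist [-0.001  0.001  0.002]
[-4.5, -1.6, 7.9]
```

Request:
carry_out(
  grip=[-1,-1,-1],
  slide=[
    [-3,-1,3],
    [-1,0,2.5],
    [0,0,1],
  ],
  twist=[
    [0,0,0],
    [0,0,0],
    [0,0,0],
  ],
)

```text
time_s: 28.05
position: [0.5152, -0.3128, 0.0075]
tcp_rot: [[0.202, 0.979, -0.002], [0.979, -0.202, 0.0], [-0.0, -0.002, -1.0]]
force: [-2.0, 1.3, 9.7]
opening: 0.272
```

Request:
carry_out(
  grip=[-1,-1],
  slide=[
    [0,0,0.7],
    [0,0,0.6],
  ],
  twist=[
    [0,0,0],
    [0,0,0],
  ],
)

```text
time_s: 28.25
position: [0.5154, -0.313, 0.0075]
tcp_rot: [[0.202, 0.979, -0.001], [0.979, -0.202, -0.0], [-0.0, -0.001, -1.0]]
force: [-1.3, 1.6, 1.3]
opening: 0.278
```

Contact with the mat is felt at 7.5 mm, so I'll open the gripper and lift.

Request:
carry_out(
  grip=[0.1,0.1,0.1,0.1],
  slide=[
    [0,0,0],
    [0,0,0],
    [0,0,0],
    [0,0,0],
  ],
  twist=[
    [0,0,0],
    [0,0,0],
    [0,0,0],
    [0,0,0],
  ],
)

```text
time_s: 28.65
position: [0.5167, -0.3144, 0.0085]
tcp_rot: [[0.202, 0.979, 0.003], [0.979, -0.202, -0.003], [-0.003, 0.003, -1.0]]
force: [0.2, -0.7, 0.4]
opening: 0.517
```

Request:
carry_out(
  grip=[0.1,0.1,0.1,0.1,0.1,0.1,0.1],
  slide=[
    [0,0,-15],
    [0,0,-40],
    [0,0,-45],
    [0,0,-45],
    [-10,0,-45],
    [-15,0,-40],
    [-10,0,0],
  ],
  twist=[
    [0,0,0],
    [0,0,0],
    [0,0,0],
    [0,0,0],
    [0,0,0],
    [0,0,0],
    [0,0,0],
  ],
)

```text
time_s: 29.35
position: [0.509, -0.3475, 0.2523]
tcp_rot: [[0.2, 0.98, 0.003], [0.98, -0.2, -0.004], [-0.003, 0.004, -1.0]]
force: [0.9, -1.4, 0.2]
opening: 0.551
```

```bash
python3 - <<'E'
from h import *
st(); cap('wrist','w16'); plan([0.565,-0.078,0.29],97.1)
E
```

```text
t 29.35 p [ 509.  -347.5  252.3] yaw 78.45 tilt [ 0.0029 -0.0037] F [ 0.9 -1.4  0.2] M [-0.03 -0.08  0.02] op 0.551 q [-45.  28.  82.  -0.  70. -33.]
n 7 per-row twist [-0.     0.    -0.047]
[39.4, 0.3, -5.8]
[39.4, 2.1, -5.8]
[39.2, 3.9, -5.8]
[39.0, 5.8, -5.8]
[38.7, 7.6, -5.8]
[38.3, 9.4, -5.8]
[37.8, 11.1, -5.8]
```

View pics/w16.png

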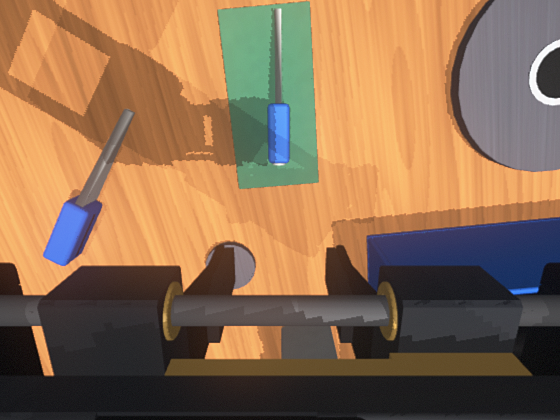

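Request:
carry_out(
  grip=[0.1,0.1,0.1,0.1,0.1,0.1,0.1],
  slide=[
    [39,0,-6],
    [39,2,-6],
    [39,4,-6],
    [39,6,-6],
    [38,8,-6],
    [36,9,-6],
    [30,9,-4],
  ],
  twist=[
    [0,0,-0.047],
    [0,0,-0.047],
    [0,0,-0.047],
    [0,0,-0.047],
    [0,0,-0.047],
    [0,0,-0.047],
    [0,0,-0.047],
  ],
)

```text
time_s: 30.1
position: [0.5568, -0.0823, 0.2831]
tcp_rot: [[-0.127, 0.992, -0.016], [0.992, 0.127, 0.006], [0.008, -0.015, -1.0]]
force: [0.3, -0.5, -0.5]
opening: 0.554
```

```bash
python3 - <<'E'
from h import *
st(); c=cap('wrist','w17')
P=cloud(c); r=np.hypot(P[...,0]-.571,P[...,1]-.005)
m=(P[...,2]>.185)&(P[...,2]<.205)&(r<.024)
print(m.sum(),np.median(P[m][:,2]),cv2.minAreaRect((P[m][:,:2]*1e4).astype(np.float32)))
k=(abs(P[...,2]-.122)<.006)&(r<.026)&(r>.019); print('rim',np.median(P[...,2][k]))
plan([0.5708,0.0046,0.24],97.3)
E
```

```text
t 30.10 p [556.8 -82.3 283.1] yaw 97.29 tilt [-0.0157  0.0065] F [ 0.3 -0.5 -0.5] M [-0.02 -0.07 -0.02] op 0.554 q [-20.  22.  86.   0.  73. -27.]
1228 0.19280158246761916 ((5705.560546875, 41.85498046875), (203.88816833496094, 300.3273620605469), 4.920077323913574)
rim 0.12180069512747865
n 3 per-row twist [-0.004 -0.004  0.001]
[26.4, 8.3, 14.7]
[26.4, 8.2, 14.7]
[26.5, 8.1, 14.6]
```

View pics/w17.png

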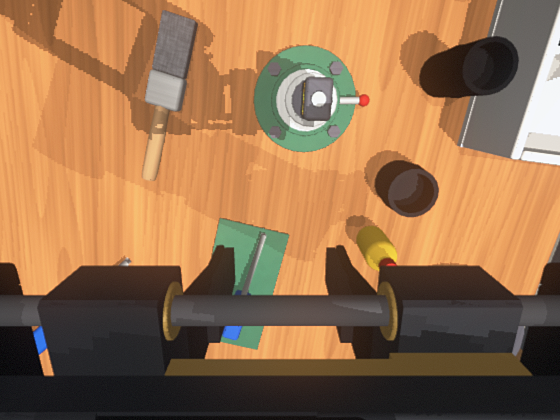

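Request:
carry_out(
  grip=[0.1,0.1,0.1,0.1],
  slide=[
    [26,7,12],
    [26,7,12],
    [22,4,12],
    [3,0,0],
  ],
  twist=[
    [-0.007,-0.004,0.008],
    [-0.006,-0.003,0.008],
    [-0.003,0,0.006],
    [0,0,0],
  ],
)

```text
time_s: 30.55
position: [0.5614, 0.0073, 0.243]
tcp_rot: [[-0.111, 0.994, -0.007], [0.994, 0.111, 0.008], [0.008, -0.006, -1.0]]
force: [-0.5, -0.1, -0.2]
opening: 0.552
```

```bash
python3 - <<'E'
from h import *
st(); plan([0.5708,0.0044,0.157],96,smax=20)
E
```

```text
t 30.55 p [561.4   7.3 243. ] yaw 96.37 tilt [-0.0067  0.0077] F [-0.5 -0.1 -0.2] M [-0.01 -0.07  0.02] op 0.552 q [-11.  24.  90.   0.  67. -17.]
n 5 per-row twist [-0.001 -0.002  0.001]
[-0.9, 1.9, 17.2]
[-0.9, 1.9, 17.2]
[-0.9, 1.9, 17.2]
[-0.8, 1.8, 17.2]
[-0.8, 1.8, 17.2]
```

Request:
carry_out(
  grip=[0.1,0.1,0.1],
  slide=[
    [-2,5,10],
    [-1,3,10],
    [0,0,8],
  ],
  twist=[
    [-0.005,-0.006,0.002],
    [-0.002,-0.003,0.001],
    [0,0,0],
  ],
)

```text
time_s: 30.85
position: [0.5699, 0.004, 0.2131]
tcp_rot: [[-0.108, 0.994, 0.002], [0.994, 0.108, -0.002], [-0.003, 0.001, -1.0]]
force: [0.7, 0.1, -0.2]
opening: 0.548
```

```bash
python3 - <<'E'
from h import *
st(); plan([0.5708,0.0044,0.157],96,smax=20)
E
```

```text
t 30.85 p [569.9   4.  213.1] yaw 96.22 tilt [ 0.0016 -0.0024] F [ 0.7  0.1 -0.2] M [-0.01 -0.11  0.03] op 0.548 q [-11.  27.  91.  -0.  62. -17.]
n 3 per-row twist [0.    0.001 0.001]
[0.2, 0.3, 18.7]
[0.1, 0.3, 18.7]
[0.1, 0.3, 18.7]
```

Request:
carry_out(
  grip=[0.1,0.1,0.1,0.1],
  slide=[
    [0,0,17],
    [0,0,17],
    [0,0,13],
    [0,0,4],
  ],
  twist=[
    [0,0.001,0.001],
    [0,0.001,0.001],
    [0,0,0],
    [0,0,0],
  ],
)

```text
time_s: 31.25
position: [0.5703, -0.0008, 0.1579]
tcp_rot: [[-0.1, 0.995, 0.0], [0.995, 0.1, -0.001], [-0.001, 0.0, -1.0]]
force: [-0.4, 0.4, -0.0]
opening: 0.551
```

```bash
python3 - <<'E'
from h import *
st(); plan([0.5708,0.0044,0.156],96,smax=20)
E
```

```text
t 31.25 p [570.3  -0.8 157.9] yaw 95.77 tilt [ 0.0004 -0.0012] F [-0.4  0.4 -0. ] M [-0.   -0.07  0.  ] op 0.551 q [-11.  31.  94.  -0.  55. -17.]
n 1 per-row twist [ 0.     0.001 -0.004]
[5.1, 1.0, 1.9]
```

Request:
carry_out(
  grip=[0.1,0.1,-1,-1,-1,-1,-1,-1],
  slide=[
    [4,0.8,1],
    [1,0,1],
    [0,0,0],
    [0,0,0],
    [0,0,0],
    [0,0,0],
    [0,0,0],
    [0,0,0],
  ],
  twist=[
    [0,0,-0.002],
    [0,0,0],
    [0,0,0],
    [0,0,0],
    [0,0,0],
    [0,0,0],
    [0,0,0],
    [0,0,0],
  ],
)

```text
time_s: 32.05
position: [0.5719, 0.0029, 0.1572]
tcp_rot: [[-0.101, 0.995, 0.004], [0.995, 0.101, -0.002], [-0.003, 0.003, -1.0]]
force: [1.0, 0.6, -1.2]
opening: 0.226
```

```bash
python3 - <<'E'
from h import *
st()
E
```

```text
t 32.05 p [571.9   2.9 157.2] yaw 95.79 tilt [ 0.0036 -0.0023] F [ 1.   0.6 -1.2] M [-0.07 -0.13 -0.05] op 0.226 q [-11.  31.  94.  -0.  55. -17.]
```

Request:
carry_out(
  grip=[-1,-1,-1,-1,-1,-1],
  slide=[
    [0,0,-3],
    [0,0,-10],
    [0,0,-25],
    [0,0,-30],
    [0,0,-35],
    [0,0,-25],
  ],
  twist=[
    [0,0,0],
    [0,0,0],
    [0,0,0],
    [0,0,0],
    [0,0,0],
    [0,0,0],
  ],
)

```text
time_s: 32.65
position: [0.5665, 0.0042, 0.2843]
tcp_rot: [[-0.101, 0.995, -0.014], [0.995, 0.101, 0.001], [0.003, -0.014, -1.0]]
force: [1.0, -0.6, -4.5]
opening: 0.231
```

```bash
python3 - <<'E'
from h import *
st(); plan([0.4759,0.346,0.272],97)
E
```

```text
t 32.65 p [566.5   4.2 284.3] yaw 95.78 tilt [-0.0144  0.0013] F [ 1.  -0.6 -4.5] M [-0.03 -0.2   0.02] op 0.231 q [-11.  22.  86.  -0.  73. -17.]
n 9 per-row twist [-0.002 -0.    -0.002]
[38.8, -6.2, 1.6]
[38.8, -6.1, 1.5]
[38.8, -6.0, 1.5]
[38.8, -5.9, 1.5]
[38.9, -5.8, 1.5]
[38.9, -5.7, 1.5]
[38.9, -5.6, 1.4]
[38.9, -5.5, 1.4]
[38.9, -5.5, 1.4]
```

Request:
carry_out(
  grip=[-1,-1,-1,-1,-1,-1,-1,-1,-1],
  slide=[
    [38,-6,0],
    [38,-6,0],
    [38,-6,0],
    [38,-6,0],
    [38,-6,0],
    [38,-6,0],
    [38,-5,0],
    [36,-5,0],
    [26,-2,0],
  ],
  twist=[
    [-0.003,0,-0.002],
    [-0.003,0,-0.002],
    [-0.002,0,-0.002],
    [-0.002,0,-0.002],
    [-0.002,0,-0.002],
    [-0.002,0,-0.002],
    [-0.002,0,-0.002],
    [0,0,0],
    [0,0,0],
  ],
)

```text
time_s: 33.55
position: [0.4784, 0.3309, 0.2916]
tcp_rot: [[-0.107, 0.994, 0.002], [0.994, 0.107, -0.002], [-0.003, 0.002, -1.0]]
force: [0.5, -0.2, -4.0]
opening: 0.227
```

```bash
python3 - <<'E'
from h import *
st(); cap('wrist','w18'); plan([0.4759,0.3462,0.21],97)
E
```

```text
t 33.55 p [478.4 330.9 291.6] yaw 96.12 tilt [ 0.0025 -0.0025] F [ 0.5 -0.2 -4. ] M [-0.01 -0.16 -0.04] op 0.227 q [24. 23. 84. -0. 74. 18.]
n 3 per-row twist [ 0.001 -0.001 -0.004]
[3.7, -0.2, 27.2]
[3.7, -0.2, 27.2]
[3.8, -0.1, 27.2]
```

View pics/w18.png

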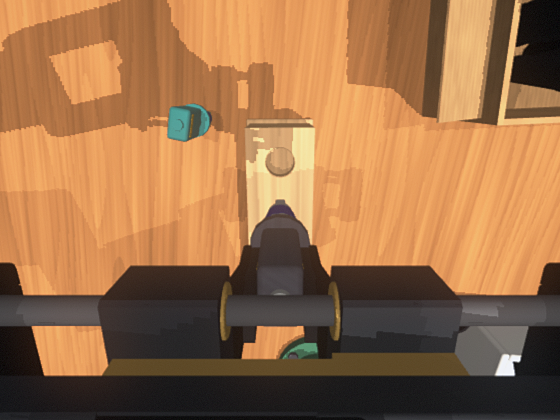

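```bash
python3 - <<'E'
from h import *
crop('w18',235,110,325,200,6.6,'w18c'); c=load('w18'); print(atz(c,280,161,.082))
E
```

```text
[0.47643554 0.34857402 0.082     ]
```

View pics/w18c.png

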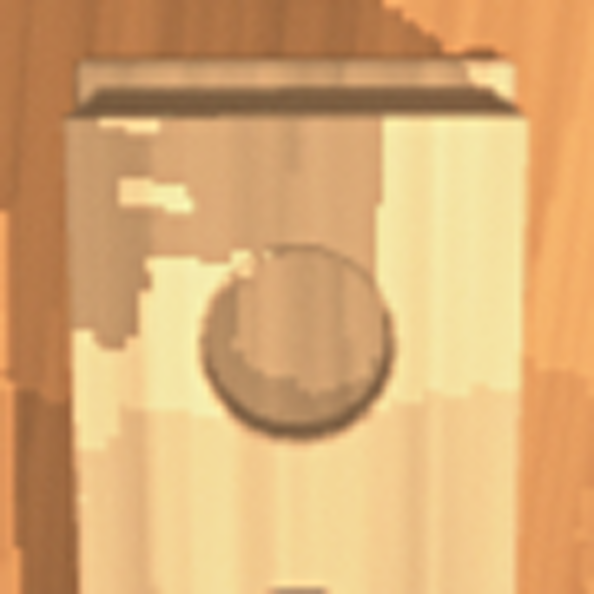

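Request:
carry_out(
  grip=[-1,-1,-1,-1,-1],
  slide=[
    [6,0,25],
    [5,0,25],
    [4,0,25],
    [1,0,15],
    [0,0,3],
  ],
  twist=[
    [0.002,0.002,-0.003],
    [0.001,0,-0.003],
    [0,0,0],
    [0,0,0],
    [0,0,0],
  ],
)

```text
time_s: 34.1
position: [0.4719, 0.3533, 0.198]
tcp_rot: [[-0.121, 0.993, -0.004], [0.993, 0.121, 0.003], [0.003, -0.004, -1.0]]
force: [-1.2, -0.2, -4.7]
opening: 0.224
```

```bash
python3 - <<'E'
from h import *
st(); plan([0.4763,0.3468,0.185],96.5,smax=15)
E
```

```text
t 34.10 p [471.9 353.3 198. ] yaw 96.95 tilt [-0.0042  0.0026] F [-1.2 -0.2 -4.7] M [-0.06 -0.09 -0.01] op 0.224 q [26. 29. 89.  0. 62. 19.]
n 2 per-row twist [-0.002 -0.002  0.004]
[-3.5, 1.8, 6.5]
[-3.5, 1.8, 6.5]
```

Request:
carry_out(
  grip=[-1,-1,-1],
  slide=[
    [-4,2.5,2],
    [-2,1,2],
    [0,0,2],
  ],
  twist=[
    [-0.003,-0.002,0.003],
    [-0.001,0,0],
    [0,0,0],
  ],
)

```text
time_s: 34.4
position: [0.4768, 0.3468, 0.1931]
tcp_rot: [[-0.118, 0.993, 0.001], [0.993, 0.118, 0.001], [0.001, 0.001, -1.0]]
force: [0.9, -0.0, -3.9]
opening: 0.227
```

```bash
python3 - <<'E'
from h import *
st(); plan([0.4763,0.3468,0.15],96.5,smax=12)
E
```

```text
t 34.40 p [476.8 346.8 193.1] yaw 96.75 tilt [0.0008 0.0008] F [ 0.9 -0.  -3.9] M [ 0.01 -0.09  0.  ] op 0.227 q [25. 29. 89.  0. 61. 18.]
n 4 per-row twist [ 0.    -0.     0.001]
[0.0, -0.1, 10.8]
[0.0, -0.1, 10.8]
[0.0, -0.1, 10.8]
[0.0, -0.1, 10.8]
```

Request:
carry_out(
  grip=[-1,-1,-1,-1],
  slide=[
    [0,-0.2,9],
    [0,0,9],
    [0,0,9],
    [0,0,6],
  ],
  twist=[
    [0,0,0],
    [0,0,0],
    [0,0,0],
    [0,0,0],
  ],
)

```text
time_s: 34.8
position: [0.4785, 0.347, 0.1601]
tcp_rot: [[-0.116, 0.993, 0.006], [0.993, 0.116, 0.003], [0.002, 0.006, -1.0]]
force: [-0.6, -1.0, -4.1]
opening: 0.229
```

```bash
python3 - <<'E'
from h import *
st(); plan([0.4763,0.3468,0.125],96.5,smax=12); cap('scene','s13'); crop('s13',350,140,460,250,5.4,'s13c')
E
```

```text
t 34.80 p [478.5 347.  160.1] yaw 96.69 tilt [0.0057 0.0031] F [-0.6 -1.  -4.1] M [ 0.02 -0.1   0.04] op 0.229 q [25. 32. 91.  0. 57. 18.]
n 3 per-row twist [ 0.002 -0.001  0.001]
[-0.0, -0.8, 11.7]
[-0.0, -0.8, 11.7]
[0.0, -0.8, 11.7]
```

View pics/s13c.png

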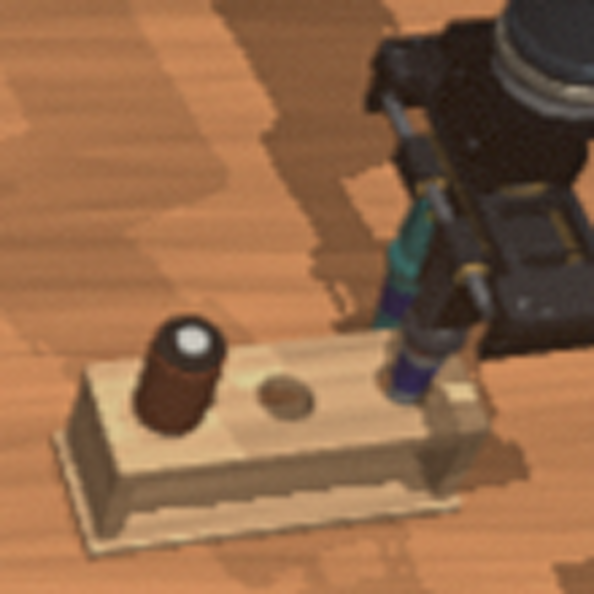

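Request:
carry_out(
  grip=[-1,-1,-1,-1],
  slide=[
    [0,-1.5,9],
    [0,-1,9],
    [0,0,8],
    [0,0,6],
  ],
  twist=[
    [0.003,-0.001,0],
    [0.003,0,0],
    [0,0,0],
    [0,0,0],
  ],
)

```text
time_s: 35.25
position: [0.4756, 0.3469, 0.1245]
tcp_rot: [[-0.117, 0.993, -0.002], [0.993, 0.117, 0.001], [0.001, -0.002, -1.0]]
force: [-0.5, -0.2, -5.2]
opening: 0.226
```

```bash
python3 - <<'E'
from h import *
st(); plan([0.4763,0.3468,0.111],96.5,smax=12)
E
```

```text
t 35.25 p [475.6 346.9 124.5] yaw 96.71 tilt [-0.0017  0.0009] F [-0.5 -0.2 -5.2] M [ 0.03 -0.07  0.02] op 0.226 q [25. 35. 92.  0. 53. 18.]
n 2 per-row twist [-0.001 -0.001  0.002]
[-0.1, 0.4, 6.8]
[-0.1, 0.4, 6.8]
```

Request:
carry_out(
  grip=[-1,-1,-1],
  slide=[
    [0,0.4,5],
    [0,0,5],
    [0,0,3],
  ],
  twist=[
    [0,0,0],
    [0,0,0],
    [0,0,0],
  ],
)

```text
time_s: 35.55
position: [0.4759, 0.3468, 0.1101]
tcp_rot: [[-0.117, 0.993, -0.003], [0.993, 0.117, 0.0], [0.001, -0.003, -1.0]]
force: [-3.8, -2.9, 18.0]
opening: 0.227
```

Request:
carry_out(
  grip=[-1,-1],
  slide=[
    [0,0,1],
    [0,0,0.8],
  ],
  twist=[
    [0,0,0],
    [0,0,0],
  ],
)

```text
time_s: 35.75
position: [0.4758, 0.3468, 0.1103]
tcp_rot: [[-0.117, 0.993, -0.003], [0.993, 0.117, 0.0], [0.001, -0.003, -1.0]]
force: [-1.1, -0.3, 0.7]
opening: 0.231
```

The collar is seated on the stand face, as contact came at 0.110. I'll release and lift straight up.

Request:
carry_out(
  grip=[0,0,0,0],
  slide=[
    [0,0,0],
    [0,0,0],
    [0,0,0],
    [0,0,0],
  ],
  twist=[
    [0,0,0],
    [0,0,0],
    [0,0,0],
    [0,0,0],
  ],
)

```text
time_s: 36.15
position: [0.4787, 0.3481, 0.1124]
tcp_rot: [[-0.117, 0.993, 0.005], [0.993, 0.117, 0.004], [0.003, 0.005, -1.0]]
force: [0.1, 0.5, 0.7]
opening: 0.467
```

Request:
carry_out(
  grip=[0,0,0,0,0,0,0],
  slide=[
    [0,0,-10],
    [0,0,-30],
    [0,0,-45],
    [0,0,-45],
    [-40,0,-40],
    [-40,0,-10],
    [-20,0,0],
  ],
  twist=[
    [0,0,0],
    [0,0,0],
    [0,0,0],
    [0,0,0],
    [0,0,0],
    [0,0,0],
    [0,0,0],
  ],
)

```text
time_s: 36.85
position: [0.4904, 0.2539, 0.2972]
tcp_rot: [[-0.123, 0.992, 0.01], [0.992, 0.123, 0.004], [0.003, 0.01, -1.0]]
force: [0.5, -0.6, 0.2]
opening: 0.501
```

```bash
python3 - <<'E'
from h import *
st(); c=cap('wrist','w19'); cap('scene','s14'); P=cloud(c)
m=(abs(P[...,2]-0.146)<.006)&(abs(P[...,0]-.477)<.04)&(abs(P[...,1]-.348)<.04)
print(m.sum(),np.median(P[m][:,2]),cv2.minAreaRect((P[m][:,:2]*1e4).astype(np.float32)))
E
```

```text
t 36.85 p [490.4 253.9 297.2] yaw 97.07 tilt [0.0096 0.004 ] F [ 0.5 -0.6  0.2] M [-0.   -0.1  -0.01] op 0.501 q [16. 20. 88.  0. 72.  9.]
811 0.14571624031119218 ((4743.2236328125, 3477.443115234375), (195.48207092285156, 297.3540344238281), 7.051012992858887)
```

View pics/w19.png

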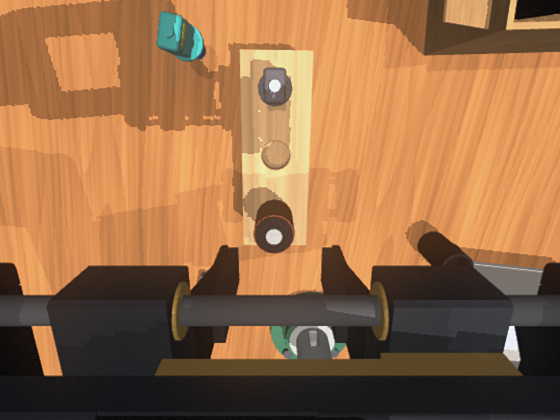

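View pics/s14.png

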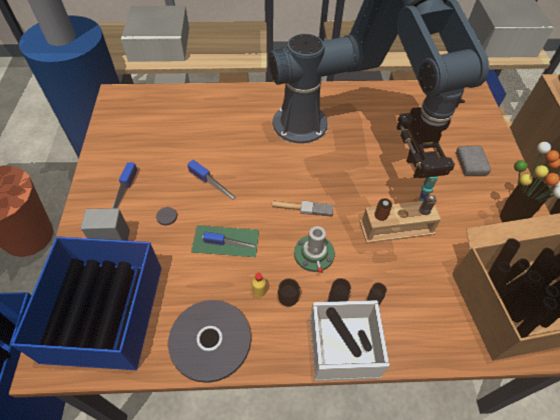

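The final pictures show the plug upright in the end hole (wrist 275,85), its top at 145.7 mm as at the start. The drift lies on the mat (scene 225,240), the spindle is empty, and the bystanders are where they were.

```bash
python3 -c "
from h import *
st(); print(bot.hand_in())"
```

```text
t 36.95 p [490.1 253.6 296. ] yaw 96.92 tilt [0.0074 0.0036] F [-0.9 -0.2  0.2] M [ 0.   -0.09  0.  ] op 0.501 q [16. 20. 88.  0. 72.  9.]
the job is handed in; nothing more can be done
None
```

The taper check is done and handed in at about 37 s; no verdict came back.

**Wringing in:** I set the plug's tang in line with the slot and wrung it home with twists of up to 0.14 rad. The push read 17 N or less at the end of each move. It held by itself, with its centre about 42.6 mm above the mouth (±1 mm, from depth images), which agrees with home at 43 to 44 mm.

**Drifting out:** The drift, pushed in edge up, freed the plug, and I drew it out again. The plug first rose 5 to 7 mm on the drift. With the drift out it rested about 3 mm above home, loose in the taper.

**Put back:** The plug is upright in its original end hole, its top at 145.7 mm as at the start. The drift lies flat on the mat, and in the last scene picture the other things are where they were.

**What went less smoothly:**
- **Drift force:** driving took up to about 28 N, more than the 10 to 25 N given. While pushing, the arm tilted slightly (about 0.03 rad at most) and swung the tool about 9 mm off the slot's line once. I brought it back before going on.
- **Drift depth:** the arm's reading put the tip about 67 mm past the axis at the end. One picture had shown it 2 to 3 mm behind that reading, so it went somewhat deeper than the 55 to 60 mm needed.
- **Setting down:** brief contact forces of about 20 N in the stand and 11 N on the mat.

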